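Set out the terrazzo samples in trays and book them in

TASK

For each terrazzo puck on the table, lift one tray off the nested stack without bringing the next one up with it, set it squarely in a free outline on the plywood board (not the one with the jar), and put the puck in it: one puck per tray, and leave the spare trays nested where they are. When all are set out, pick up the scanner and hold it steady for two seconds with its beam on the middle of the board's label, the scan line running across the bars, then lay it back flat on its mat, lengthwise near the middle. Do not disturb the jar, the tin or the rock.

Things in the scene. Friction and masses are not known exactly. Their poses are not given: they have to be found in the camera images.
- tray_a: Stamped aluminium tray on top of the stack of four; 104 (x) x 68 (y) mm at the rim, 30 high, 90 g; origin at the centre of its underside, z up. Its upper 15 mm is an upright rim band, 3.5 mm thick; below, the walls slope in to a floor 86 x 50 mm outside, 3 mm thick (47 mm wide inside).
- tray_b: Same tray, second from the top. Trays nest closely but nothing locks them: each band rests on the band below, so origins are 15 mm apart in the stack, and only the top 15 mm of the stack is the top tray: a grip reaching deeper takes two.
- tray_c: Same tray, starts third from the top.
- tray_d: Same tray, starts at the bottom of the stack, on the stack pad; never needed.
- board: Fixed plywood set-out board, 210 (x) x 480 (y) x 12 mm, lying on the table; origin at the centre of its underside. Its y runs along the row of four outlined places, its -x edge (with the label) is the one toward the robot.
- place_1 (a point): Centre of outlined place 1 of 4 on the board's top surface (place_1 at the board's -y end, place_4 at +y), 115 mm apart; axes as the board's. The outline is 124 x 88 mm inside the lines, long side along the board's x, so a tray lies in it with its x along the board's x.
- place_2 (a point): Centre of outlined place 2, as place_1.
- place_3 (a point): Centre of outlined place 3, as place_1.
- place_4 (a point): Centre of outlined place 4, as place_1.
- jar_1: Jar with a white screw lid, 64 mm diameter, 75 mm high, 0.35 kg, origin at the centre of its underside. If present it stands on place_1; exactly one of the four jars is present (None for the others).
- jar_2: Jar with a white screw lid, 64 mm diameter, 75 mm high, 0.35 kg, origin at the centre of its underside. If present it stands on place_2; exactly one of the four jars is present (None for the others).
- jar_3: Jar with a white screw lid, 64 mm diameter, 75 mm high, 0.35 kg, origin at the centre of its underside. If present it stands on place_3; exactly one of the four jars is present (None for the others).
- jar_4: Jar with a white screw lid, 64 mm diameter, 75 mm high, 0.35 kg, origin at the centre of its underside. If present it stands on place_4; exactly one of the four jars is present (None for the others).
- puck_a_center (a point): Centre of a round terrazzo sample puck, 42 mm diameter, 34 mm high, about 110 g, standing on the table in front of the board, z along its axis. Two or three of the three pucks are present (None for an absent one).
- puck_b_center (a point): Centre of a round terrazzo sample puck, 42 mm diameter, 34 mm high, about 110 g, standing on the table in front of the board, z along its axis. Two or three of the three pucks are present (None for an absent one).
- puck_c_center (a point): Centre of a round terrazzo sample puck, 42 mm diameter, 34 mm high, about 110 g, standing on the table in front of the board, z along its axis. Two or three of the three pucks are present (None for an absent one).
- label (a point): Centre of the bar-code label, 40 (x) x 60 (y) mm, on the board's top surface near the edge toward the robot; axes as the board's; bars run along x, so the scanner's line must lie along the board's y.
- scanner: Hand scanner, lying flat on its mat, 160 g, 115 mm long along its x (from -55 to +60 mm), origin on the underside near the middle, z up. Grey handle from x -55 to +31 mm: 32 mm wide (y), 34 mm high, to be gripped across y at the origin; black head at the +x end: 46 mm wide, underside 2 mm up, top 38 mm up.
- scanner_eye (a point): The scanner's window, at (60, 0, 12) mm in the scanner's frame. Its z axis is the beam, which leaves forward (+x of the scanner) and down, 60 degrees below the scanner's x axis; its y axis (the scan line) is the scanner's y. It reads a label 50 to 150 mm away along the beam, within about 14 mm of the beam.
- scanner_mat: Fixed rubber mat on the table, 160 (x) x 90 (y) x 4 mm, on which the scanner lies along x; origin at the centre of its underside. It lies on the left or right of the robot, the stack pad on the other side.
- stack_pad: Fixed rubber pad, 160 x 120 x 4 mm, under the stack of trays; origin at the centre of its underside.
- tin: Grey tin, 84 mm diameter, 100 mm high, bystander; origin under its centre.
- rock: Lump of pebble conglomerate about 100 mm across, 60 mm high, bystander; origin under its centre.
Not all that is in view belongs to the job. What is shaped like the scanner_mat but green or yellow is not meant.

How it is judged:
By the outcome, as a careful person would: the job done as asked, in the order asked, and still so for the second after the job is handed in, with the robot touching nothing.
Of puck_a, puck_b, puck_c only 2 to 3 are there at a start; the rules pass over those that are not, and their reading is None.
Of jar_1, jar_2, jar_3, jar_4 only 1 to 1 are there at a start; the rules pass over those that are not, and their reading is None.
At some moment in a run one of puck_a, puck_b, puck_c may be knocked a few centimetres aside while the robot is not near it.
Once in a run the grip may slacken for a moment while it holds something.
It also fails if it takes over 210 s, if anything falls off the work surface, if the arm or the gripper's body presses on something with over 40 N, if the wrist force passes 120 N, or if a joint passes its speed limit or range.

ROBOT

A 7-joint arm with a two-finger parallel gripper is mounted at the origin on the work surface. World frame = base frame: x ahead of the robot, y to its left, z up, the work surface at z = 0. Lengths are in m, angles in rad, forces in N, time in s.
With the tool pointing down it reaches from about 0.375 to 0.925 m from the base axis. Payload 3.1 kg.
Tool frame: the origin (TCP) lies midway between the tips of the shut fingers; the grasp point (between the pads) lies 19 mm behind it; z points along the fingers, y is the line along which they close (so a half turn about z gives the same grasp; the last joint's range is limited). The gripper opens to 85 mm and grips with 20 to 120 N. Pads are 22 mm wide; open, the fingers measure 114 mm over their backs; the gripper's body (76 mm by 85 mm) begins 54 mm behind the grasp point. The pads swing forward as they close: fully open they stand 13 mm farther back than shut.
Start: joints at [-1.256, 0.383, 0.044, 1.598, -0.018, 1.161, -0.05], TCP at [0.261, 0.595, 0.21] pointing down, gripper open.
Joint ranges: [-2.61, 2.61], [-0.41, 2.15], [-1.48, 1.57], [0, 2.5], [-1.57, 4.71], [0.05, 1.97], [-2.85, 2.85]. Speed limits (rad/s): [2.79, 2.79, 3.14, 3.14, 3.14, 3.14, 3.14].

INTERFACE

Orientations are given as a unit quaternion [w, x, y, z].
In Python, from rig import robot, vision, job gives the robot as it stands. The module is installed in compiled form; this text tells all that it offers.
- The arm moves only by the tool jog_arm, never from a script. Its argument "motion" is a list of rows, each a list of 4 numbers: the shift along the world's x, y, z in m, then the turn about the world's z in degrees. A call has 1 to 10 rows; each row is the pose to reach, as a shift and turn from the pose commanded when the call began; what a row does not reach only later rows make up. A row lasts 1/8 s, in which the tool goes at most 62.5 mm and 10.7 degrees, less where a joint would pass 70% of its speed; a pose out of reach is approached as far as the arm can. A call with a gripper value outside its range is refused whole. "claw" is the opening, from 0 (shut) to 1 (fully open), set as the call begins (left out, the last holds). The fingers move at their own pace and stop on an object; "squeeze" is the grip in N (left out, the last holds). Time passes only in rows, so rows that repeat a pose let the fingers close. It gives the time, the measured TCP pose, the force, the opening and the grip force at its end, in the units of the state.
- robot.state(): the state, without advancing time (a new reading comes with each control period).
- vision.grab_frame(name): name is "scene" or "top" or "wrist"; returns (picture, depth): 400x640x3 uint8, red, green, blue; 400x640 float32, m along the optical axis (not along the pixel's ray), 0 where there is no reading.
- vision.get_calibration(name): a dict with "vertical_fov" (degrees; the focal length in pixels is half the picture's height over the tangent of half this angle, whatever the lens; pixels are square), "cx", "cy" (the principal point, pixels), "origin" and "attitude" of the camera in the world; the wrist camera has in their place "mount" (4x4, takes a point from camera to tool coordinates, whose origin is the TCP and whose axes are the flange's). Camera axes: x right, y down, z forward; pixel columns grow to the right and rows downward; lengths in m; the calibration is good to about 2 mm. A picture is of the moment at which its call begins: read the wrist's pose just before it. get_calibration takes no time and is no camera call.
- job.sign_off(): hands the job in; it is judged then, once.
The state is a dict: "clock": time; "joints": joint angles; "qvel": joint speeds; "effort": joint torques, N m; "ee_pos": TCP position; "tool_rot": TCP orientation; "force": force on the tool from outside, world axes, zero at the start; "wrist_torque": the same for the moment, N m; "width": finger opening in m; "grasp_force": force on a finger pad.
Only numpy, scipy, OpenCV 4.12 (cv2) and the standard library are available. Lean on these libraries where they do the work, as an engineer would, in place of code of your own. Each camera call takes 0.05 s, during which the arm holds its last target. There are 200 camera calls.

## Working session

There is one attempt and no reset: what is moved stays moved. The work goes in short steps, Python scripts to look and compute and a tool call to move; the robot and the scene stay as the last step left them, time stands still between calls to the robot, and variables do not carry over. Pictures are saved under pics/ and viewed, at most 14 in all, crops included, and the job is handed in when it is done.

Besides the shell and the picture viewer there is one more tool, called after ">>>" as name(argument=value, ...) on one line, values as JSON. jog_arm: Moves the arm, as the interface text tells. Its arguments: {"type":"object","properties":{"motion":{"type":"array"},"claw":{"type":"number"},"squeeze":{"type":"number"}},"required":["motion"]}

```bash
mkdir -p pics; cat > h.py <<'E'
import numpy as np, cv2
from rig import robot, vision, job
from scipy.spatial.transform import Rotation as R
def q2R(q): return R.from_quat([q[1],q[2],q[3],q[0]]).as_matrix()
def cam(name):
    c=vision.get_calibration(name); s=robot.state()
    if name=='wrist':
        T=np.array(c['mount']); Rt=q2R(s['tool_rot']); 
        return c,Rt@T[:3,:3],Rt@T[:3,3]+np.array(s['ee_pos'])
    a=np.array(c['attitude']); 
    return c,(q2R(a) if a.size==4 else a.reshape(3,3)),np.array(c['origin'])
def grab(name,fn=None):
    c,Rm,o=cam(name); im,d=vision.grab_frame(name)
    f=200/np.tan(np.radians(c['vertical_fov'])/2)
    v,u=np.mgrid[0:400,0:640]
    ray=np.stack([(u-c['cx'])/f,(v-c['cy'])/f,np.ones_like(u)],-1)
    P=(ray*d[...,None])@Rm.T+o; P[d==0]=np.nan
    if fn: cv2.imwrite(fn,im[...,::-1])
    return im,d,P,ray@Rm.T,o
def onplane(ray,o,z): return o+ray*((z-o[2])/ray[2])
E
python3 - <<'E'
from h import *
for n in ['scene','top','wrist']:
    print(n,vision.get_calibration(n))
    r=grab(n,f'pics/{n}0.png'); np.savez(f'pics/{n}0.npz',im=r[0],d=r[1],P=r[2],ray=r[3],o=r[4])
print(robot.state())
E
```

```text
scene {'vertical_fov': 44.883585786726826, 'cx': 315.3796552553705, 'cy': 204.56365938948096, 'origin': array([ 1.24937973, -0.56121684,  1.18785901]), 'attitude': array([-0.29278318,  0.82355108,  0.45976551, -0.15702644])}
top {'vertical_fov': 57.46633393733662, 'cx': 321.7057138364599, 'cy': 200.18557219056495, 'origin': array([ 0.2647962 , -0.07302699,  1.08394879]), 'attitude': array([ 0.07215284, -0.66727659,  0.73713003, -0.07858262])}
wrist {'vertical_fov': 67.20440834320075, 'cx': 317.0862271367127, 'cy': 197.5778662356449, 'mount': array([[-1.09465049e-03, -9.49459581e-01, -3.13887410e-01,
         8.14574689e-02],
       [ 9.99999396e-01, -1.00691683e-03, -4.41632860e-04,
        -6.98856614e-04],
       [ 1.03254034e-04, -3.13887704e-01,  9.49460109e-01,
        -1.63809890e-01],
       [ 0.00000000e+00,  0.00000000e+00,  0.00000000e+00,
         1.00000000e+00]])}
{'clock': 0.15, 'joints': array([-1.25580057,  0.38369538,  0.04385263,  1.59922022, -0.01793813,
        1.16121386, -0.04987419]), 'qvel': array([-0.00129821, -0.00068691,  0.00148136, -0.00415135, -0.00306584,
       -0.000276  ,  0.00132134]), 'effort': array([ 2.30375954e-03, -4.34052658e+01,  1.02703840e+00, -2.49979305e+01,
        1.07408990e-02,  7.32737768e-03, -2.27987357e-05]), 'ee_pos': array([0.2604368 , 0.59467544, 0.20934162]), 'tool_rot': array([-1.80531741e-04,  2.04896869e-01,  9.78782981e-01, -1.05688469e-03]), 'force': array([-0.33127021, -0.25061656,  0.41085957]), 'wrist_torque': array([ 0.00507852, -0.02647895,  0.0047372 ]), 'grasp_force': 0.0, 'width': 0.08530647706095651}
```

View pics/top0.png

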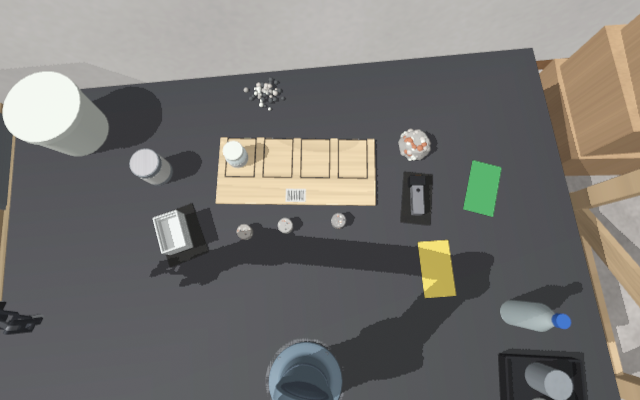

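View pics/scene0.png

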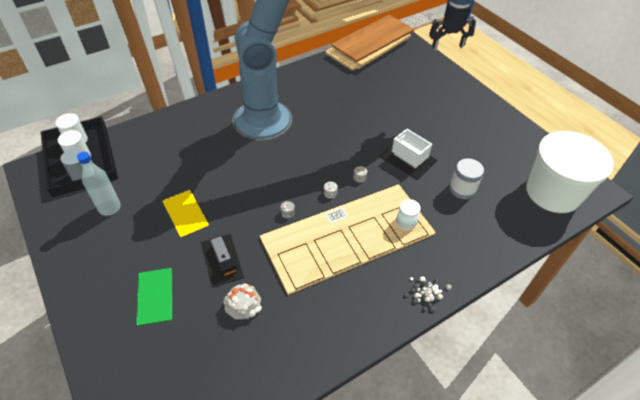

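View pics/wrist0.png

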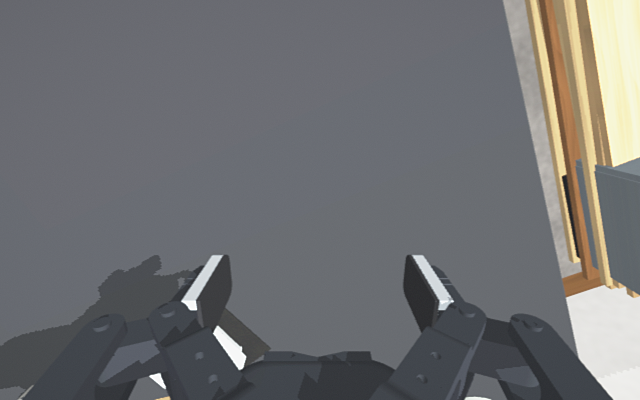

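```bash
python3 - <<'E'
from h import *
t=np.load('pics/top0.npz'); P=t['P']; im=t['im']
def reg(u0,u1,v0,v1,zlo,zhi,name,P=P):
    m=np.zeros(P.shape[:2],bool); m[v0:v1,u0:u1]=1
    m&=(P[...,2]>zlo)&(P[...,2]<zhi)
    q=P[m]; 
    if len(q)<4: print(name,'few');return
    r=cv2.minAreaRect((q[:,:2]*1000).astype(np.float32))
    print(name,len(q),'med',np.round(np.median(q,0),4),'rect',np.round(r[0],1),np.round(r[1],1),round(r[2],1))
print('table z',np.nanmedian(P[300:340,200:250,2]))
for i,(u,v) in enumerate([(245,232),(286,226),(338,221)]): reg(u-14,u+14,v-14,v+14,.022,.06,f'puck{i}')
reg(210,385,130,210,.006,.02,'board')
reg(220,252,138,172,.055,.1,'jar'); reg(148,205,200,260,.055,.12,'stack'); reg(148,205,200,260,.068,.12,'stacktop')
reg(405,430,178,220,.02,.06,'scanner');reg(395,440,165,230,.002,.008,'mat');reg(130,180,140,190,.07,.15,'tin')
reg(395,435,120,165,.01,.1,'rock');reg(150,215,200,270,.002,.008,'pad')
s=np.load('pics/scene0.npz');Q=s['P']
print('scene table',np.nanmedian(Q[320:340,200:220,2]))
for i,(u,v) in enumerate([(360,174),(330,189),(288,209)]): reg(u-12,u+12,v-12,v+12,.022,.06,f'spuck{i}',Q)
reg(255,440,180,290,.006,.02,'sboard',Q);reg(385,435,125,170,.055,.12,'sstack',Q);reg(385,435,125,170,.068,.12,'sstacktop',Q);reg(205,240,230,280,.02,.06,'sscanner',Q)
reg(395,425,195,232,.055,.1,'sjar',Q)
c=lambda a,b,n:cv2.imwrite(n,cv2.resize(a[b],None,fx=4,fy=4,interpolation=cv2.INTER_NEAREST)[...,::-1])
cv2.imwrite('pics/crop.png',np.hstack([cv2.resize(im[130:220,210:385],(700,360)),])[...,::-1])
E
```

```text
table z 0.0003958146248743688
puck0 168 med [0.422  0.1408 0.0344] rect [422.  141.2] [41.6 38.9] 73.4
puck1 163 med [0.428  0.0205 0.0345] rect [427.7  20.9] [37.9 38.9] 84.7
puck2 161 med [ 0.4272 -0.1347  0.0342] rect [ 426.9 -135.1] [39.  39.7] 39.7
board 9832 med [ 0.5882 -0.0364  0.0126] rect [607.4 -15.3] [514.  244.5] 82.6
jar 409 med [0.6466 0.1468 0.0867] rect [650.6 148.5] [59. 59.] 69.1
stack 613 med [0.4399 0.3468 0.0686] rect [436.1 337.9] [105.2  71.1] 13.7
stacktop 319 med [0.4364 0.3419 0.078 ] rect [436.1 337.9] [105.2  71.1] 13.7
scanner 489 med [ 0.4813 -0.3731  0.0385] rect [ 477.9 -372.2] [ 47.5 109.9] 78.4
mat 1105 med [ 0.4661 -0.377   0.004 ] rect [ 481.4 -384.7] [135.6 205.1] 81.7
tin 807 med [0.6305 0.39   0.1013] rect [635.  395.3] [81.8 84.4] 89.0
rock 774 med [ 0.6304 -0.385   0.0501] rect [ 637.9 -385.8] [98.9 89.5] 28.5
pad 1360 med [0.4217 0.3026 0.004 ] rect [437.7 330.4] [194.6 215. ] 87.9
scene table 0.00018837236798496804
spuck0 124 med [0.4269 0.1364 0.0335] rect [424.3 136.6] [39.2 46.9] 67.0
spuck1 133 med [0.4332 0.0156 0.0337] rect [431.7  17.6] [39.3 43.1] 81.7
spuck2 144 med [ 0.4322 -0.1398  0.0336] rect [ 429.9 -138.1] [39.4 44.6] 83.7
sboard 9223 med [ 0.5995 -0.0536  0.0123] rect [586.1 -16.9] [582.1 407.4] 58.1
sstack 502 med [0.4366 0.3397 0.0684] rect [437.  334.5] [109.5  78. ] 13.0
sstacktop 253 med [0.4359 0.3369 0.0754] rect [436.8 334.3] [109.  78.] 13.6
sscanner 513 med [ 0.499  -0.3809  0.0387] rect [ 484.4 -380.2] [ 45.9 122.5] 83.8
sjar 399 med [0.6606 0.1388 0.0852] rect [655.5 143.7] [58.7 61.5] 61.9
```

View pics/crop.png

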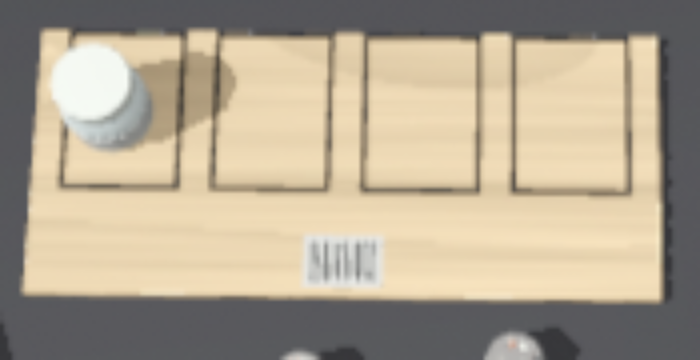

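The top view shows three pucks at (245,232), (286,226) and (338,221). The jar is on place_4 at (235,153), the stack is at (173,232), and the scanner is on the black mat at (417,200). The scene view agrees, and the wrist view shows only bare table. I'll go over the stack now and look with the wrist camera.

>>> jog_arm(motion=[[0.05,-0.05,0.04,10],[0.09,-0.1,0.04,20],[0.12,-0.15,0.04,30],[0.15,-0.2,0.04,37],[0.177,-0.245,0.04,37],[0.177,-0.259,0.04,37],[0.177,-0.259,0.04,37],[0.177,-0.259,0.04,37]], claw=1.0, squeeze=60)

```text
clock: 1.15
ee_pos: [0.4362, 0.3388, 0.2503]
tool_rot: [-0.0, -0.118, 0.993, 0.0]
force: [-0.4, 0.8, 0.9]
width: 0.0852
grasp_force: 0.0
```

```bash
python3 - <<'E'
from h import *
r=grab('wrist','pics/w1.png');P=r[2]; np.savez('pics/w1.npz',im=r[0],d=r[1],P=P,ray=r[3],o=r[4])
s=robot.state();print(s['clock'],s['ee_pos'],s['tool_rot'],s['joints'])
z=P[...,2]
print('stack hist',np.histogram(z[(z>0.05)&(z<.1)],bins=25))
E
```

```text
1.2 [0.43610118 0.33904458 0.2503393 ] [-2.65917050e-04 -1.18501689e-01  9.92953716e-01  4.44187218e-04] [-0.82798167  0.16401187  0.10364423  1.79403617 -0.01935333  1.1844047
  1.08993222]
stack hist (array([1010, 1919,  275,  272,  281,  293,  299,  439,  611,  170,  155,
        174,  191,  199,  838,  306,  123,  172, 1175,  259,   73,   69,
         62,   65,  175]), array([0.05003812, 0.0520364 , 0.05403468, 0.05603296, 0.05803124,
       0.06002953, 0.06202781, 0.06402609, 0.06602437, 0.06802265,
       0.07002093, 0.07201921, 0.07401749, 0.07601577, 0.07801405,
       0.08001233, 0.08201061, 0.08400889, 0.08600717, 0.08800545,
       0.09000373, 0.09200201, 0.09400029, 0.09599857, 0.09799685,
       0.09999513]))
```

View pics/w1.png

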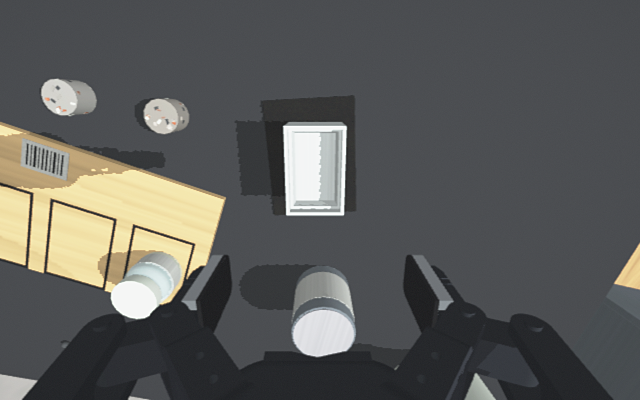

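The wrist view shows the stack at (315,170), with its rim square to the image, so the yaw is about right. Next I'll measure the rim rectangle and the fingertip heights.

```bash
cat >> h.py <<'E'
def rect(P,m,name=''):
    q=P[m][:,:2]*1000
    r=cv2.minAreaRect(q.astype(np.float32)); print(name,m.sum(),np.round(r[0],1),np.round(r[1],1),round(r[2],2)); return r
def blob(m,u,v):
    n,l=cv2.connectedComponents(m.astype(np.uint8)); return (l==l[v,u]) if m[v,u] else np.zeros_like(m)
def tool(P):
    s=robot.state(); return (P-np.array(s['ee_pos']))@q2R(s['tool_rot'])
def pr(u,v,z,r): return onplane(r[3][int(v),int(u)],r[4],z)
E
python3 - <<'E'
from h import *
w=np.load('pics/w1.npz');P=w['P'];im=w['im'].astype(int);z=P[...,2]
m=np.zeros(z.shape,bool);m[110:230,270:360]=1
rect(P,m&(z>.074)&(z<.084),'rim')
rect(P,m&(z>.049)&(z<.055),'floor')
# colour-based rim outline on plane
g=im.min(-1); b=m&(g>130)
c=max(cv2.findContours(b.astype(np.uint8),cv2.RETR_EXTERNAL,2)[0],key=cv2.contourArea)[:,0]
r=[None]*3+[w['ray'],w['o']]
q=np.array([pr(u,v,.079,r)[:2] for u,v in c])*1000
R_=cv2.minAreaRect(q.astype(np.float32));print('rimcol',R_)
T=tool(P)
f=w['d']<.19
for a,bb in [((200,235),(250,310)),((400,455),(250,310))]:
    q=T[bb[0]:bb[1],a[0]:a[1]][f[bb[0]:bb[1],a[0]:a[1]]]
    print('finger',len(q),np.percentile(q,[1,50,99],axis=0).round(4).tolist())
# board colour, label
print('puck');
for u,v in [(63,96),(160,117)]:
    mm=np.zeros(z.shape,bool);mm[v-30:v+30,u-35:u+40]=1
    rect(P,mm&(z>.031)&(z<.04),'puck')
    print(np.median(P[mm&(z>.031)&(z<.04)],0))
for u,v in [(22,141),(69,153),(65,180),(25,172),(133,226),(194,243),(52,200),(115,219),(103,290),(46,272),(224,199)]: print((u,v),pr(u,v,.012,r)[:2].round(4))
E
```

```text
rim 986 [435.3 336.2] [103.2  68.2] 13.47
floor 2814 [435.5 336.3] [85.8 50.3] 13.64
rimcol ((433.773681640625, 335.1865234375), (108.12008666992188, 69.46345520019531), 13.50222396850586)
finger 1572 [[nan, nan, nan], [nan, nan, nan], [nan, nan, nan]]
finger 2236 [[nan, nan, nan], [nan, nan, nan], [nan, nan, nan]]
puck
puck 1043 [427.2  19.8] [41.  41.5] 4.23
[0.42678463 0.02061155 0.03439227]
puck 969 [421.5 139.7] [40.7 41.5] 30.45
[0.42096    0.14006997 0.03434768]
(22, 141) [ 0.5002 -0.0474]
(69, 153) [0.5022 0.0128]
(65, 180) [0.5421 0.0067]
(25, 172) [ 0.5432 -0.0461]
(133, 226) [0.5904 0.1011]
(194, 243) [0.5971 0.1902]
(52, 200) [ 0.5764 -0.0117]
(115, 219) [0.5853 0.0754]
(103, 290) [0.7119 0.0607]
(46, 272) [ 0.6992 -0.0246]
(224, 199) [0.5184 0.2238]
```

>>> jog_arm(motion=[[0,0,-0.05,0],[0,0,-0.09,0],[0,0,-0.12,0],[0,0,-0.14,0],[0,0,-0.14,0],[0,0,-0.14,0]])

```text
clock: 1.95
ee_pos: [0.4377, 0.3381, 0.1112]
tool_rot: [0.001, -0.117, 0.993, 0.001]
force: [-0.5, 0.2, 1.6]
width: 0.0855
grasp_force: 0.0
```

>>> jog_arm(motion=[[-0.002,-0.002,-0.02,0],[-0.002,-0.002,-0.04,0],[-0.002,-0.002,-0.052,0],[-0.002,-0.002,-0.052,0],[-0.002,-0.002,-0.052,0]])

```text
clock: 2.58
ee_pos: [0.4365, 0.3351, 0.0595]
tool_rot: [0.001, -0.116, 0.993, 0.001]
force: [0.4, 0.9, -0.4]
width: 0.0854
grasp_force: 0.0
```

>>> jog_arm(motion=[[0,0,0,0],[0,0,0,0],[0,0,0,0],[0,0,0,0],[0,0,0,0],[0,0,0,0]], claw=0, squeeze=40)

```text
clock: 3.32
ee_pos: [0.4357, 0.3344, 0.0584]
tool_rot: [-0.0, -0.116, 0.993, -0.0]
force: [0.4, -0.1, -0.7]
width: -0.0003
grasp_force: 0.0
```

```bash
python3 - <<'E'
from h import *
a=grab('wrist')[0]; b=grab('scene')[0]
cv2.imwrite('pics/w2.png',np.vstack([cv2.resize(a,(400,250)),cv2.resize(b[100:200,340:500],(400,250))])[...,::-1])
print(robot.state())
E
```

```text
{'clock': 3.425, 'joints': array([-0.80976384,  0.38488935,  0.09352596,  1.9611318 , -0.04900075,
        0.79776351,  1.11496142]), 'qvel': array([-0.00090595, -0.00040891, -0.00109344, -0.00020388, -0.0006186 ,
        0.00039726,  0.00102716]), 'effort': array([ 3.33053831e-04, -3.77583969e+01,  1.46087296e+00, -1.94764745e+01,
        8.44779541e-03,  1.92561391e-03, -1.05600307e-05]), 'ee_pos': array([0.43573461, 0.3343845 , 0.05844308]), 'tool_rot': array([-2.77661893e-05, -1.16224521e-01,  9.93222966e-01, -2.12469617e-05]), 'force': array([-0.04829688,  0.55675177,  0.55778314]), 'wrist_torque': array([-0.00712949, -0.04497188, -0.01229356]), 'grasp_force': 0.0, 'width': -0.00026169302307245314}
```

View pics/w2.png

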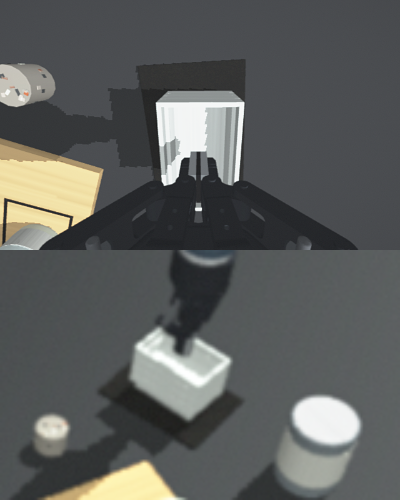

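The wrist view shows the fingers shut inside the tray with their tips near (317,240). They passed over the rim, so the open fingertips sit higher than I assumed. I'll work out the tip heights from the pixels.

```bash
python3 - <<'E'
from h import *
c=vision.get_calibration('wrist');T=np.array(c['mount']);f=200/np.tan(np.radians(c['vertical_fov'])/2)
def px(p):
    q=T[:3,:3].T@(np.array(p)-T[:3,3]); return (c['cx']+f*q[0]/q[2],c['cy']+f*q[1]/q[2])
print('tcp',px([0,0,0]),'x11',px([.011,0,0]),px([-.011,0,0]))
for z in (0,-.013,-.02,-.03):
  print(z,[np.round(px([x,y,z])) for y in (-.0425,.0425) for x in(.011,-.011)])
r=grab('wrist');P=r[2];z=P[...,2]
m=np.zeros(z.shape,bool);m[130:340,220:410]=1
rect(P,m&(z>.076)&(z<.082),'rim')
print(np.histogram(z[m],bins=np.arange(.04,.1,.004)))
cv2.imwrite('pics/w3.png',cv2.resize(r[0][200:330,240:400],(800,600))[...,::-1])
E
```

```text
tcp (np.float64(317.36442559579746), np.float64(241.06283263058515)) x11 (np.float64(317.3494338606102), np.float64(224.2192455806033)) (np.float64(317.37885670097734), np.float64(257.2765379348253))
0 [array([245., 224.]), array([248., 257.]), array([389., 224.]), array([387., 257.])]
-0.013 [array([240., 234.]), array([243., 269.]), array([395., 234.]), array([392., 269.])]
-0.02 [array([237., 239.]), array([240., 276.]), array([398., 239.]), array([395., 275.])]
-0.03 [array([232., 248.]), array([236., 286.]), array([403., 248.]), array([399., 286.])]
rim 3254 [435.3 335.8] [104.4  68.6] 13.37
(array([ 151,  139, 1852, 5582,  794,  866, 2155,  584,  615, 2861,  413,
        123,  206,  230]), array([0.04 , 0.044, 0.048, 0.052, 0.056, 0.06 , 0.064, 0.068, 0.072,
       0.076, 0.08 , 0.084, 0.088, 0.092, 0.096]))
```

View pics/w3.png

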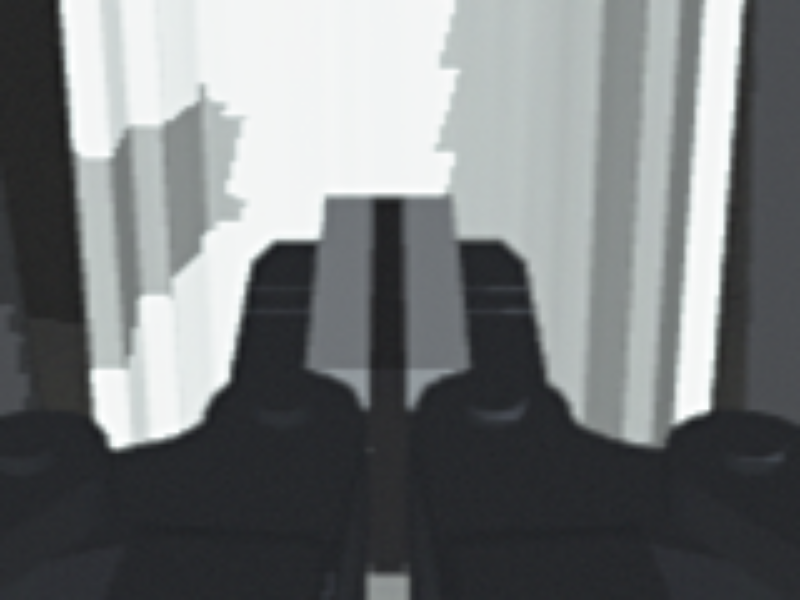

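The shut fingers show their tip edge at row 243. That suggests the tips sit about 20 mm behind the stated TCP. I'll lift, open to about 68 mm, and measure the tips from the scene camera's depth.

>>> jog_arm(motion=[[0,0,0.04,0],[0,0,0.09,0],[0,0,0.14,0],[0,0,0.19,0],[0,0,0.2,0],[0,0,0.2,0],[0,0,0.2,0]])

```text
clock: 4.35
ee_pos: [0.4346, 0.3335, 0.2563]
tool_rot: [-0.002, -0.116, 0.993, -0.001]
force: [-0.7, 0.2, -0.0]
width: 0.0001
grasp_force: 0.0
```

>>> jog_arm(motion=[[0,0,0,0],[0,0,0,0],[0,0,0,0],[0,0,0,0],[0,0,0,0]], claw=0.8)

```text
clock: 4.97
ee_pos: [0.4358, 0.3344, 0.2585]
tool_rot: [0.0, -0.116, 0.993, 0.0]
force: [0.3, -0.3, 0.3]
width: 0.068
grasp_force: 0.0
```

```bash
python3 - <<'E'
from h import *
r=grab('scene');T=tool(r[2]);s=robot.state();print(s['ee_pos'],s['width'])
m=(np.abs(T[...,0])<.05)&(np.abs(T[...,1])<.08)&(T[...,2]>-.15)&(T[...,2]<.06)
q=T[m];print(len(q))
for lo in np.arange(-.08,.05,.005):
    k=q[(q[:,2]>=lo)&(q[:,2]<lo+.005)]
    if len(k): print(round(lo,3),len(k),k[:,0].min().round(3),k[:,0].max().round(3),k[:,1].min().round(3),k[:,1].max().round(3))
v,u=np.where(m);a,b,cc,dd=max(0,v.min()-20),v.max()+20,u.min()-20,u.max()+20
print(a,b,cc,dd);cv2.imwrite('pics/s2.png',cv2.resize(r[0][a:b,cc:dd],None,fx=6,fy=6)[...,::-1][:600,:800])
w=grab('wrist')[0];cv2.imwrite('pics/w4.png',w[...,::-1])
E
```

```text
[0.43576401 0.3344479  0.25855232] 0.06843328531337213
711
-0.08 29 -0.016 0.012 -0.067 0.058
-0.075 14 -0.014 0.014 -0.062 0.057
-0.07 13 -0.012 0.009 -0.045 0.038
-0.065 21 -0.013 0.008 -0.05 0.04
-0.06 20 -0.011 0.012 -0.051 0.038
-0.055 25 -0.013 0.008 -0.052 0.038
-0.05 24 -0.015 0.009 -0.051 0.038
-0.045 21 -0.014 0.007 -0.052 0.039
-0.04 20 -0.012 0.01 -0.048 0.038
-0.035 13 -0.011 0.006 -0.044 0.041
-0.03 6 -0.006 0.01 -0.04 0.039
32 117 390 468
```

The fingertips at 68 mm opening are about 29 mm behind the reported TCP. For tips at z≈0.068, I need TCP z≈0.039.

>>> jog_arm(motion=[[0,0.001,-0.05,0],[0,0.001,-0.1,0],[0,0.001,-0.14,0],[0,0.001,-0.17,0],[0,0.001,-0.19,0],[0,0.001,-0.21,0],[0,0.001,-0.219,0],[0,0.001,-0.219,0],[0,0.001,-0.219,0]], claw=1.0)

```text
clock: 6.2
ee_pos: [0.4364, 0.336, 0.0404]
tool_rot: [0.001, -0.116, 0.993, 0.0]
force: [0.1, 0.5, 0.3]
width: 0.0853
grasp_force: 0.0
```

>>> jog_arm(motion=[[0,0,0,0],[0,0,0,0],[0,0,0,0],[0,0,0,0],[0,0,0,0]], claw=0, squeeze=40)

```text
clock: 6.82
ee_pos: [0.4366, 0.3361, 0.0408]
tool_rot: [0.001, -0.116, 0.993, 0.001]
force: [-0.8, -1.4, 5.6]
width: 0.0668
grasp_force: 45.3
```

>>> jog_arm(motion=[[0,0,0.005,0],[0,0,0.01,0],[0,0,0.02,0],[0,0,0.03,0],[0,0,0.045,0],[0,0,0.06,0],[0,0,0.08,0],[0,0,0.1,0],[0,0,0.1,0]])

```text
clock: 7.95
ee_pos: [0.4374, 0.3368, 0.1422]
tool_rot: [0.002, -0.116, 0.993, 0.002]
force: [-0.7, -0.3, -0.9]
width: 0.0666
grasp_force: 51.4
```

```bash
python3 - <<'E'
from h import *
s=robot.state();print(s['ee_pos'],s['width'],s['force'])
b=grab('scene');cv2.imwrite('pics/s3.png',cv2.resize(b[0][90:200,350:490],(700,550))[...,::-1])
t=grab('top');P=t[2]
z=P[...,2];m=np.zeros(z.shape,bool);m[190:270,140:215]=1
print(np.histogram(z[m],bins=np.arange(0,.3,.01)))
E
```

```text
[0.43737218 0.33676994 0.14216421] 0.0666187861455168 [-0.65427189 -0.29187483 -0.91660673]
(array([2856,    3,   51,  363,  130,   85,  126,    0,    0,    0,    0,
          0,    0,    0,   26,  350,  129,  177,   51,    9,    2,   19,
         41,   53,   44,   34,   57,  123,   20]), array([0.  , 0.01, 0.02, 0.03, 0.04, 0.05, 0.06, 0.07, 0.08, 0.09, 0.1 ,
       0.11, 0.12, 0.13, 0.14, 0.15, 0.16, 0.17, 0.18, 0.19, 0.2 , 0.21,
       0.22, 0.23, 0.24, 0.25, 0.26, 0.27, 0.28, 0.29]))
```

View pics/s3.png

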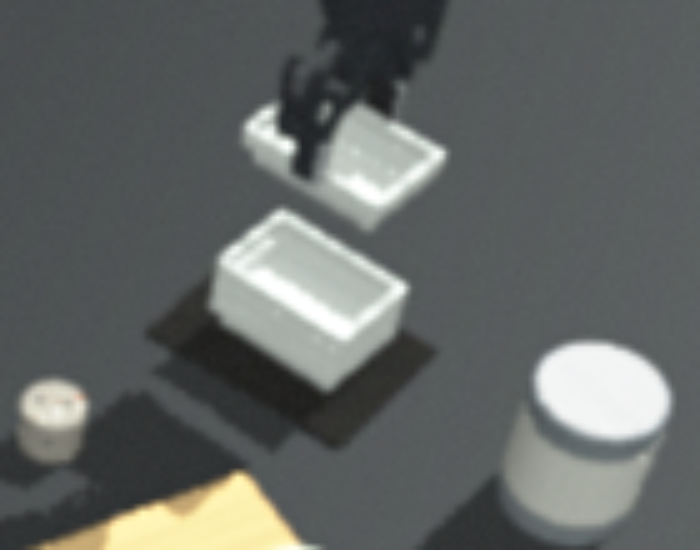

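One tray is up and the other three stay nested at (310,300). I'll fit the board outlines in the earlier top and wrist images to get the place poses.

```bash
cat > fit.py <<'E'
from h import *
from scipy.optimize import minimize
from scipy.ndimage import map_coordinates, gaussian_filter
def lines(x,y,a,places):
    pts=[]; t=np.linspace(-1,1,40); hx,hy=.063,.045
    c,s=np.cos(a),np.sin(a)
    for i in places:
        by=(i-3)*.115
        for L in [np.c_[t*hx,0*t+hy],np.c_[t*hx,0*t-hy],np.c_[0*t+hx,t*hy],np.c_[0*t-hx,t*hy]]:
            X=L[:,0];Y=L[:,1]+by; pts.append(np.c_[x+c*X-s*Y,y+s*X+c*Y,0*X+.012])
    return np.vstack(pts)
def fit(name,im,Rm,o,places,x0):
    c=vision.get_calibration(name);f=200/np.tan(np.radians(c['vertical_fov'])/2)
    g0=im.astype(float).mean(-1)
    for sg in (3,1.5,.8):
        g=gaussian_filter(g0,sg)
        def cost(p):
            q=(lines(p[0],p[1],p[2],places)-o)@Rm
            u=c['cx']+f*q[:,0]/q[:,2];v=c['cy']+f*q[:,1]/q[:,2]
            k=(u>2)&(u<637)&(v>2)&(v<397)
            return map_coordinates(g,[v[k],u[k]],order=1).mean()
        r=minimize(cost,x0,method='Nelder-Mead',options=dict(initial_simplex=[x0,x0+np.array([.006,0,0]),x0+np.array([0,.006,0]),x0+np.array([0,0,.03])],xatol=1e-5,fatol=1e-4)); x0=r.x
    print(name,'place3',np.round(x0[:2],4),'yaw',round(np.degrees(x0[2]),2),'cost',round(r.fun,1)); return x0
E
python3 - <<'E'
from fit import *
x0=np.array([.643,.025,np.radians(-6.5)])
t=np.load('pics/top0.npz');_,Rm,o=cam('top');fit('top',t['im'],Rm,o,[1,2,3],x0)
w=np.load('pics/w1.npz');T=np.array(vision.get_calibration('wrist')['mount']);Rw=q2R([-2.65917050e-04,-1.18501689e-01,9.92953716e-01,4.44187218e-04])@T[:3,:3]
fit('wrist',w['im'],Rw,w['o'],[3],x0)
s=np.load('pics/scene0.npz');_,Rm,o=cam('scene');fit('scene',s['im'],Rm,o,[1,2,3],x0)
E
```

```text
top place3 [ 0.8675 -0.5521] yaw -0.46 cost 82.3
wrist place3 [0.6439 0.0244] yaw -6.46 cost 79.9
scene place3 [ 0.7229 -0.8218] yaw 52.06 cost 72.5fit.py:21: RuntimeWarning: Mean of empty slice.
  return map_coordinates(g,[v[k],u[k]],order=1).mean()
  ret = ret.dtype.type(ret / rcount)
```

```bash
sed -i 's/for sg in (3,1.5,.8)/for sg in (1.2,.7)/; s/g=gaussian_filter(g0,sg)/g=np.clip(gaussian_filter(g0,sg)-gaussian_filter(g0,4),-60,60)/; s/\.006/.003/g; s/\.03\])\]/.012])]/' fit.py
python3 - <<'E'
from fit import *
x0=np.array([.6435,.0248,np.radians(-6.4)])
t=np.load('pics/top0.npz');_,Rm,o=cam('top');a=fit('top',t['im'],Rm,o,[1,2,3],x0)
s=np.load('pics/scene0.npz');_,Rm,o=cam('scene');fit('scene',s['im'],Rm,o,[1,2,3],x0+[.003,-.004,0])
w=np.load('pics/w1.npz');T=np.array(vision.get_calibration('wrist')['mount']);Rw=q2R([-2.65917050e-04,-1.18501689e-01,9.92953716e-01,4.44187218e-04])@T[:3,:3]
fit('wrist',w['im'],Rw,w['o'],[3],x0)
for i in (1,2,3): print(i,(a[:2]+(i-3)*.115*np.array([-np.sin(a[2]),np.cos(a[2])])).round(4))
E
```

```text
top place3 [0.6457 0.027 ] yaw -6.16 cost -37.8
scene place3 [0.644  0.0249] yaw -6.5 cost -29.9
wrist place3 [0.6433 0.0243] yaw -6.47 cost -56.2
1 [ 0.621  -0.2017]
2 [ 0.6334 -0.0873]
3 [0.6457 0.027 ]
```

>>> jog_arm(motion=[[0.005,-0.015,0.01,0],[0.02,-0.045,0.02,-2],[0.03,-0.085,0.02,-5],[0.042,-0.125,0.02,-8],[0.055,-0.165,0.02,-11],[0.068,-0.205,0.02,-14],[0.082,-0.245,0.02,-17],[0.095,-0.285,0.02,-20],[0.108,-0.325,0.02,-20],[0.12,-0.36,0.02,-20]])

```text
clock: 9.3
ee_pos: [0.5552, -0.028, 0.1593]
tool_rot: [-0.001, 0.059, 0.998, -0.0]
force: [-0.4, -0.1, -0.5]
width: 0.0667
grasp_force: 51.5
```

>>> jog_arm(motion=[[0.012,-0.036,0,0],[0.024,-0.072,0,0],[0.036,-0.108,0,0],[0.048,-0.143,0,0],[0.056,-0.168,0,0],[0.06,-0.181,-0.01,0],[0.06,-0.181,-0.03,0],[0.06,-0.181,-0.06,0],[0.06,-0.181,-0.09,0],[0.06,-0.181,-0.09,0]])

```text
clock: 10.55
ee_pos: [0.6116, -0.2019, 0.0646]
tool_rot: [-0.005, 0.057, 0.998, 0.002]
force: [1.0, 0.9, -0.6]
width: 0.0664
grasp_force: 51.5
```

```bash
python3 - <<'E'
from fit import *
c,Rm,o=cam('wrist');im,d=vision.grab_frame('wrist');cv2.imwrite('pics/w5.png',im[...,::-1])
s=robot.state();print(s['ee_pos'],s['tool_rot'])
a=fit('wrist',im,Rm,o,[1],np.array([.6177,-.2038,np.radians(-6.45)])-0)
# note: model centre index 3 offset
E
sed -i 's/by=(i-3)/by=(i-REF)/; 2i REF=3' fit.py; head -4 fit.py
```

```text
[ 0.61363782 -0.20306806  0.0669541 ] [-2.70312902e-03  5.69793006e-02  9.98371206e-01  9.93585833e-04]
wrist place3 [ 0.6252 -0.2071] yaw -7.18 cost -4.2
from h import *
REF=3
from scipy.optimize import minimize
from scipy.ndimage import map_coordinates, gaussian_filter
```

View pics/w5.png

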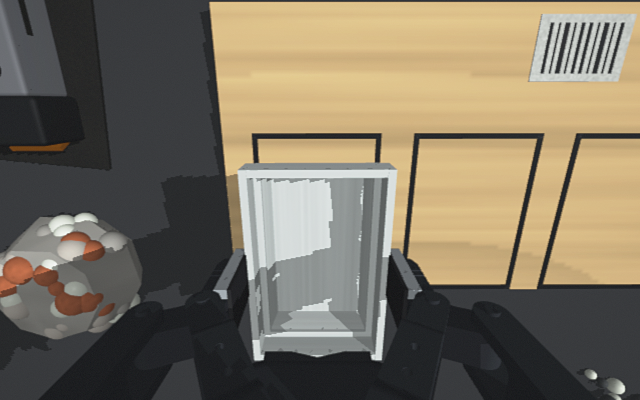

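The tray is held level over outline 1, whose front corners are at (253,134) and (381,134). The label is at (583,48), and the scanner head with its orange window is at lower left.

```bash
python3 - <<'E'
from fit import *
c,Rm,o=cam('wrist');s=robot.state();print(s['clock'],s['ee_pos'],s['tool_rot'])
f=200/np.tan(np.radians(c['vertical_fov'])/2)
def w(u,v): 
    r=Rm@np.array([(u-c['cx'])/f,(v-c['cy'])/f,1]);return (o+r*((.012-o[2])/r[2]))[:2]
A,B=w(254.5,135.5),w(379.5,135.5);C,D=w(415.5,135.5),w(541.5,135.5);E=w(509,287);F=w(579,135.5)
print(A,B,C,D,E,F)
d=(F-A);d/=np.hypot(*d);yaw=np.degrees(np.arctan2(-d[0],d[1]));n=np.array([d[1],-d[0]])
print('yaw',yaw,'p1',(A+B)/2+.063*n,'p2',(C+D)/2+.063*n, 'len',np.hypot(*(B-A)))
print('label',np.mean([w(540,14),w(637,15),w(621,82),w(529,80)],0))
E
```

```text
10.6 [ 0.61363782 -0.20306806  0.0669541 ] [-2.70312902e-03  5.69793006e-02  9.98371206e-01  9.93585833e-04]
[ 0.55236143 -0.24162507] [ 0.56268098 -0.15251791] [ 0.56565551 -0.12683349] [ 0.57607517 -0.03686193] [ 0.70205992 -0.04984747] [ 0.57917891 -0.01006182]
yaw -6.606029650841551 p1 [ 0.62010293 -0.20431912] p2 [ 0.63344706 -0.08909534] len 0.08970272361034604
label [ 0.52154707 -0.01695895]
```

>>> jog_arm(motion=[[0.002,0,-0.02,0],[0.002,0,-0.035,0],[0.002,0,-0.045,0],[0.002,0,-0.045,0],[0.002,0,-0.045,0]])

```text
clock: 11.22
ee_pos: [0.6181, -0.2059, 0.0248]
tool_rot: [0.0, 0.058, 0.998, -0.0]
force: [0.7, 0.7, -1.4]
width: 0.0667
grasp_force: 51.5
```

>>> jog_arm(motion=[[0.001,0.001,-0.01,0],[0.001,0.001,-0.016,0],[0.001,0.001,-0.019,0],[0.001,0.001,-0.02,0],[0.001,0.001,-0.021,0],[0.001,0.001,-0.021,0]])

```text
clock: 11.98
ee_pos: [0.6188, -0.2047, 0.004]
tool_rot: [0.0, 0.058, 0.998, 0.0]
force: [-2.4, 0.6, 1.9]
width: 0.0665
grasp_force: 51.9
```

>>> jog_arm(motion=[[0,0,0,0],[0,0,0,0],[0,0,0,0],[0,0,0.01,0],[0,0,0.03,0],[0,0,0.07,0],[0,0,0.12,0],[0,0,0.15,0]], claw=0.95)

```text
clock: 12.98
ee_pos: [0.6207, -0.2057, 0.1587]
tool_rot: [0.003, 0.058, 0.998, -0.001]
force: [0.1, 0.0, -0.6]
width: 0.0811
grasp_force: 0.0
```

>>> jog_arm(motion=[[-0.02,0.01,0,-10],[-0.05,0.03,0,-20],[-0.09,0.04,0,-30],[-0.13,0.06,0,-40],[-0.17,0.07,0,-50],[-0.19,0.07,0,-60],[-0.19,0.07,0,-70],[-0.19,0.07,0,-80],[-0.19,0.07,0,-90],[-0.19,0.07,0,-90]])

```text
clock: 14.22
ee_pos: [0.4293, -0.1349, 0.1547]
tool_rot: [0.001, 0.746, 0.665, 0.001]
force: [-0.5, -0.4, 0.0]
width: 0.0813
grasp_force: 0.0
```

```bash
cat > look.py <<'E'
from h import *
import sys
r=grab('wrist',sys.argv[1]); P=r[2]; z=P[...,2]
s=robot.state();print('t',s['clock'],s['ee_pos'].round(4),s['tool_rot'].round(4),'w',round(s['width'],4))
def comps(lo,hi,minn=300):
    n,l,st,ce=cv2.connectedComponentsWithStats(((z>lo)&(z<hi)).astype(np.uint8))
    for i in range(1,n):
        if st[i][4]>minn: 
            print('z',lo,hi,'px',ce[i].round(),'zmed',np.median(z[l==i]).round(4),end=' '); rect(P,l==i)
comps(.030,.038); comps(.038,.046)
E
python3 look.py pics/w6.png
```

```text
t 14.275 [ 0.4293 -0.1348  0.1545] [5.000e-04 7.461e-01 6.658e-01 1.000e-03] w 0.0814
z 0.03 0.038 px [296.  15.] zmed 0.0344  1436 [427.5  10.6] [25.4 40.5] 83.56
z 0.03 0.038 px [316. 186.] zmed 0.0344  1357 [ 427.3 -137.1] [40.8 41. ] 54.1
z 0.03 0.038 px [486. 212.] zmed 0.0342  504 [ 605.9 -179.9] [124.   56.2] 26.4
z 0.03 0.038 px [530. 242.] zmed 0.034  679 [ 631.2 -229.2] [111.   51.3] 25.81
z 0.038 0.046 px [514. 231.] zmed 0.042  1718 [ 618.2 -205.5] [ 69.4 105.5] 83.62
```

View pics/w6.png

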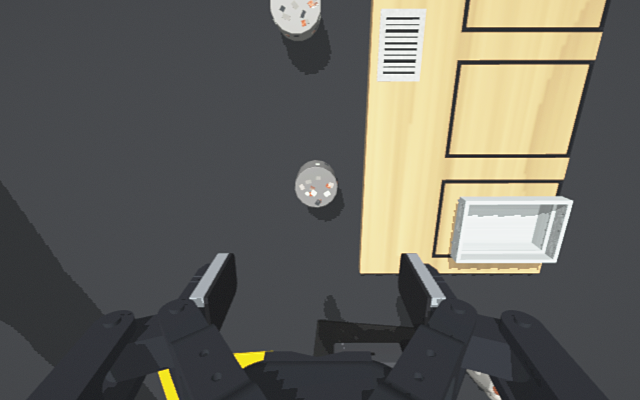

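The wrist view shows tray 1 squarely in outline 1, with its centre within 2 mm, and puck c at (316,186), directly ahead of the gripper.

>>> jog_arm(motion=[[-0.001,-0.002,-0.05,0],[-0.002,-0.002,-0.09,0],[-0.002,-0.002,-0.12,0],[-0.002,-0.002,-0.145,0],[-0.002,-0.002,-0.16,0],[-0.002,-0.002,-0.166,0],[-0.002,-0.002,-0.166,0],[-0.002,-0.002,-0.166,0]])

```text
clock: 15.28
ee_pos: [0.4277, -0.1368, -0.0117]
tool_rot: [0.001, 0.747, 0.665, 0.001]
force: [0.1, 0.3, -1.1]
width: 0.0813
grasp_force: 0.0
```

>>> jog_arm(motion=[[0,0,0,0],[0,0,0,0],[0,0,0,0],[0,0,0,0],[0,0,0,0],[0,0,0,0]], claw=0, squeeze=50)

```text
clock: 16.02
ee_pos: [0.4273, -0.1366, -0.0118]
tool_rot: [0.0, 0.747, 0.665, 0.0]
force: [-1.7, 0.0, 5.8]
width: 0.0404
grasp_force: 49.9
```

>>> jog_arm(motion=[[0,0,0.01,0],[0,0,0.03,0],[0,0,0.06,0],[0.02,-0.007,0.09,0],[0.055,-0.02,0.1,0],[0.09,-0.033,0.1,0],[0.125,-0.045,0.1,0],[0.16,-0.058,0.1,0],[0.18,-0.065,0.1,0],[0.191,-0.069,0.1,0]])

```text
clock: 17.27
ee_pos: [0.6183, -0.2058, 0.0875]
tool_rot: [0.0, 0.747, 0.665, -0.0]
force: [0.6, -0.5, -0.8]
width: 0.0408
grasp_force: 50.7
```

>>> jog_arm(motion=[[0,0,0,0],[0,0,-0.01,0],[0,0,-0.02,0],[0,0,-0.03,0],[0,0,-0.03,0]])

```text
clock: 17.9
ee_pos: [0.6163, -0.2049, 0.0558]
tool_rot: [-0.001, 0.747, 0.665, -0.001]
force: [0.3, 0.1, -1.4]
width: 0.0407
grasp_force: 50.7
```

Lower to TCP z≈0.0045, then release.

>>> jog_arm(motion=[[0.001,0,-0.02,0],[0.001,0,-0.035,0],[0.001,0,-0.044,0],[0.001,0,-0.048,0],[0.001,0,-0.051,0],[0.001,0,-0.051,0]])

```text
clock: 18.65
ee_pos: [0.6189, -0.2057, 0.0066]
tool_rot: [0.0, 0.747, 0.665, 0.0]
force: [0.6, 0.9, -1.3]
width: 0.0404
grasp_force: 50.7
```

>>> jog_arm(motion=[[0,0,-0.002,0],[0,0,-0.003,0],[0,0,-0.003,0]])

```text
clock: 19.02
ee_pos: [0.6188, -0.2055, 0.0035]
tool_rot: [-0.0, 0.747, 0.665, 0.0]
force: [-0.6, -1.1, -0.6]
width: 0.0406
grasp_force: 50.7
```

>>> jog_arm(motion=[[0,0,0,0],[0,0,0,0],[0,0,0,0],[0,0,0.01,0],[0,0,0.03,0],[0,0,0.06,0],[0,0,0.1,0],[0,0,0.14,0],[0,0,0.16,0]], claw=0.62)

```text
clock: 20.15
ee_pos: [0.6205, -0.2067, 0.1679]
tool_rot: [0.002, 0.747, 0.665, 0.002]
force: [0.0, -0.2, 0.4]
width: 0.0531
grasp_force: 0.0
```

>>> jog_arm(motion=[[-0.02,0.05,0,10],[-0.04,0.1,0.01,20],[-0.06,0.16,0.02,30],[-0.08,0.22,0.03,40],[-0.1,0.28,0.03,50],[-0.12,0.34,0.03,60],[-0.14,0.4,0.03,70],[-0.16,0.46,0.03,80],[-0.18,0.51,0.03,90],[-0.185,0.542,0.03,100]], claw=1.0)

```text
clock: 21.4
ee_pos: [0.4307, 0.3402, 0.1935]
tool_rot: [-0.001, -0.035, 0.999, 0.0]
force: [0.4, -0.6, 0.6]
width: 0.0855
grasp_force: 0.0
```

>>> jog_arm(motion=[[0,0,0,10],[0,0,0,10],[0,0,0,10],[0,0,0,10]])

```text
clock: 21.9
ee_pos: [0.4341, 0.3355, 0.1935]
tool_rot: [0.0, -0.115, 0.993, -0.0]
force: [-0.5, -0.6, 1.4]
width: 0.085
grasp_force: 0.0
```

```bash
sed -i 's/^comps.*$//' look.py; cat >> look.py <<'E'
a=[float(x) for x in sys.argv[2:]]
for lo,hi in zip(a[::2],a[1::2]): comps(lo,hi)
E
python3 look.py pics/w7.png .061 .067 .034 .04 .030 .038
```

```text
t 21.95 [0.434  0.3357 0.1935] [-0.000e+00 -1.150e-01  9.934e-01 -1.000e-04] w 0.0856
z 0.061 0.067 px [318. 180.] zmed 0.0643  1253 [435.3 336.1] [104.1  68.3] 13.45
z 0.034 0.04 px [ 19. 101.] zmed 0.0347  978 [427.5  21.5] [38.9 40.7] 83.88
z 0.034 0.04 px [138. 123.] zmed 0.0347  894 [421.6 139.9] [40.2 40.9] 55.74
z 0.034 0.04 px [318. 176.] zmed 0.0374  3487 [435.6 336.2] [85.8 50.3] 13.41
z 0.03 0.038 px [ 20. 102.] zmed 0.0344  1441 [427.5  21.2] [39.3 41.4] 85.97
z 0.03 0.038 px [138. 123.] zmed 0.0344  1324 [421.5 139.6] [40.9 41.4] 46.78
z 0.03 0.038 px [317. 176.] zmed 0.0372  2712 [435.7 336.1] [85.2 49.1] 13.37
```

>>> jog_arm(motion=[[0.001,0,-0.05,0],[0.001,0,-0.09,0],[0.001,0,-0.12,0],[0.001,0,-0.145,0],[0.001,0,-0.16,0],[0.001,0,-0.168,0],[0.001,0,-0.168,0],[0.001,0,-0.168,0]])

```text
clock: 22.95
ee_pos: [0.4356, 0.3371, 0.0265]
tool_rot: [0.001, -0.116, 0.993, 0.001]
force: [-0.2, 0.3, -0.6]
width: 0.0853
grasp_force: 0.0
```

>>> jog_arm(motion=[[0,0,0,0],[0,0,0,0],[0,0,0,0],[0,0,0,0],[0,0,0,0]], claw=0, squeeze=40)

```text
clock: 23.58
ee_pos: [0.4356, 0.3371, 0.0268]
tool_rot: [0.001, -0.116, 0.993, 0.001]
force: [-1.2, -1.1, 5.6]
width: 0.0665
grasp_force: 45.4
```

>>> jog_arm(motion=[[0,0,0.005,0],[0,0,0.01,0],[0,0,0.02,0],[0,0,0.03,0],[0,0,0.045,0],[0,0,0.06,0],[0,0,0.08,0],[0,0,0.105,0],[0,0,0.12,0],[0,0,0.12,0]])

```text
clock: 24.82
ee_pos: [0.4358, 0.3373, 0.1473]
tool_rot: [0.001, -0.116, 0.993, 0.001]
force: [0.3, 0.1, -0.9]
width: 0.0671
grasp_force: 44.8
```

```bash
python3 - <<'E'
from h import *
b=grab('scene')
s=robot.state();print(s['ee_pos'],s['width'],s['force'],s['grasp_force'])
P=b[2];z=P[...,2]
# remaining stack top height & carried tray lowest
for lo,hi in((.02,.09),(.09,.2)):
    m=(abs(P[...,0]-.436)<.07)&(abs(P[...,1]-.336)<.07)&(z>lo)&(z<hi);print(lo,m.sum(),np.percentile(z[m],[1,5,50,95,99]).round(4))
E
```

```text
[0.43490113 0.33660928 0.14594874] 0.06696159469404091 [ 0.00445544  0.57306584 -1.47073505] 44.802841544151306
0.02 644 [0.0206 0.0215 0.0342 0.0501 0.0525]
0.09 538 [0.1535 0.1557 0.1735 0.192  0.1974]
```

>>> jog_arm(motion=[[0.01,-0.015,0.01,0],[0.025,-0.05,0.01,-3],[0.044,-0.095,0.01,-6],[0.063,-0.14,0.01,-9],[0.083,-0.185,0.01,-12],[0.103,-0.23,0.01,-15],[0.123,-0.275,0.01,-18],[0.145,-0.32,0.01,-20],[0.163,-0.36,0.01,-20],[0.18,-0.395,0.01,-20]])

```text
clock: 26.12
ee_pos: [0.6144, -0.0626, 0.1551]
tool_rot: [-0.001, 0.059, 0.998, -0.001]
force: [0.7, 0.2, -0.5]
width: 0.0669
grasp_force: 44.9
```

>>> jog_arm(motion=[[0.01,-0.018,0,0],[0.017,-0.031,0,0],[0.017,-0.031,-0.02,0],[0.017,-0.031,-0.05,0],[0.017,-0.031,-0.08,0],[0.017,-0.031,-0.11,0],[0.017,-0.031,-0.12,0],[0.017,-0.031,-0.12,0],[0.017,-0.031,-0.12,0]])

```text
clock: 27.25
ee_pos: [0.6329, -0.0893, 0.0367]
tool_rot: [0.001, 0.058, 0.998, 0.0]
force: [-0.1, 0.1, -0.8]
width: 0.0668
grasp_force: 45.0
```

>>> jog_arm(motion=[[0,0,-0.015,0],[0,0,-0.025,0],[0,0,-0.029,0],[0,0,-0.031,0],[0,0,-0.032,0],[0,0,-0.032,0]])

```text
clock: 28.0
ee_pos: [0.6308, -0.0895, 0.0049]
tool_rot: [-0.001, 0.058, 0.998, 0.001]
force: [-5.3, 0.6, 8.0]
width: 0.067
grasp_force: 46.1
```

>>> jog_arm(motion=[[0,0,0,0],[0,0,0,0],[0,0,0,0],[0,0,0.01,0],[0,0,0.03,0],[0,0,0.07,0],[0,0,0.12,0],[0,0,0.15,0]], claw=0.95)

```text
clock: 29.0
ee_pos: [0.6338, -0.0903, 0.1585]
tool_rot: [0.003, 0.058, 0.998, 0.0]
force: [0.4, 0.2, 0.3]
width: 0.0811
grasp_force: 0.0
```

>>> jog_arm(motion=[[-0.02,0.01,0,-10],[-0.05,0.03,0,-20],[-0.09,0.05,0,-30],[-0.13,0.07,0,-40],[-0.17,0.09,0,-50],[-0.2,0.11,0,-60],[-0.204,0.11,0,-70],[-0.204,0.11,0,-80],[-0.204,0.11,0,-90],[-0.204,0.11,0,-90]])

```text
clock: 30.25
ee_pos: [0.4284, 0.0203, 0.1547]
tool_rot: [0.0, 0.746, 0.665, 0.001]
force: [0.6, 0.6, -0.2]
width: 0.0812
grasp_force: 0.0
```

```bash
python3 look.py pics/w8.png .030 .038 .038 .046
```

```text
t 30.3 [0.4283 0.0203 0.1545] [2.000e-04 7.461e-01 6.658e-01 1.000e-03] w 0.0815
z 0.03 0.038 px [536.  27.] zmed 0.0342  389 [632.1 131.4] [14.5 53. ] 37.29
z 0.03 0.038 px [295.  52.] zmed 0.0344  2002 [422.5 138.9] [40.9 41. ] 24.96
z 0.03 0.038 px [318. 185.] zmed 0.0344  1363 [428.8  19.3] [41.  40.5] 83.0
z 0.03 0.038 px [501. 245.] zmed 0.0344  555 [619.4 -64.8] [124.9  57.6] 26.0
z 0.03 0.038 px [538. 274.] zmed 0.0341  718 [ 643.7 -114. ] [110.3  49.9] 25.21
z 0.038 0.046 px [544.  28.] zmed 0.0424  396 [632.4 130.3] [13.7 51.7] 39.54
z 0.038 0.046 px [524. 264.] zmed 0.0419  1639 [631.2 -89.8] [ 69.1 105.9] 83.51
```

View pics/w8.png

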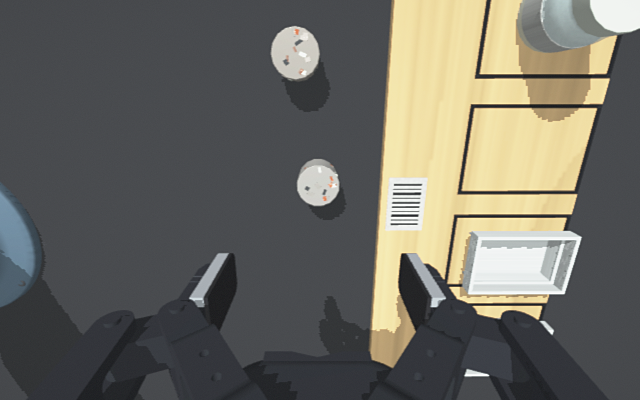

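Tray 2 sits squarely in outline 2, with its centre within about 1.5 mm. Puck b is at (318,185) and the label at (407,204).

>>> jog_arm(motion=[[0,-0.001,-0.05,0],[0,-0.001,-0.09,0],[0,-0.001,-0.12,0],[0,-0.001,-0.145,0],[0,-0.001,-0.16,0],[0,-0.001,-0.166,0],[0,-0.001,-0.166,0],[0,-0.001,-0.166,0]])

```text
clock: 31.3
ee_pos: [0.4287, 0.0196, -0.0117]
tool_rot: [0.0, 0.747, 0.665, 0.001]
force: [-1.1, 0.5, -0.7]
width: 0.0813
grasp_force: 0.0
```

>>> jog_arm(motion=[[0,0,0,0],[0,0,0,0],[0,0,0,0],[0,0,0,0],[0,0,0,0],[0,0,0,0]], claw=0, squeeze=50)

```text
clock: 32.05
ee_pos: [0.4283, 0.0196, -0.0119]
tool_rot: [-0.0, 0.747, 0.665, 0.0]
force: [-1.4, -0.3, 5.7]
width: 0.0405
grasp_force: 49.9
```

```bash
python3 - <<'E'
from h import *
im=cv2.imread('pics/w8.png');
c=vision.get_calibration('wrist');T=np.array(c['mount']);Rt=q2R([2e-4,.7461,.6658,1e-3]);Rm=Rt@T[:3,:3];o=Rt@T[:3,3]+[.4283,.0203,.1545]
f=200/np.tan(np.radians(c['vertical_fov'])/2)
def w(u,v):
    r=Rm@np.array([(u-c['cx'])/f,(v-c['cy'])/f,1]);return (o+r*((.012-o[2])/r[2]))[:2]
C=[w(388,178.5),w(427.5,179),w(425,230),w(387,228)]
print(np.round(C,4),np.mean(C,0))
C=[w(472,105),w(602,106),w(579,192),w(459,192.5)];print('p3',np.round(C,4),np.mean(C,0))
E
```

```text
[[ 0.5015  0.012 ]
 [ 0.5427  0.0067]
 [ 0.5399 -0.0519]
 [ 0.498  -0.0446]] [ 0.52051288 -0.01943532]
p3 [[ 0.5858  0.0766]
 [ 0.7119  0.0611]
 [ 0.7033 -0.0263]
 [ 0.5761 -0.0121]] [0.64427677 0.0248235 ]
```

>>> jog_arm(motion=[[0,0,0.01,0],[0,0,0.03,0],[0,0,0.06,0],[0.02,-0.01,0.09,0],[0.055,-0.03,0.1,0],[0.09,-0.05,0.1,0],[0.125,-0.068,0.1,0],[0.16,-0.086,0.1,0],[0.19,-0.102,0.1,0],[0.203,-0.109,0.1,0]])

```text
clock: 33.3
ee_pos: [0.6317, -0.0909, 0.0878]
tool_rot: [0.001, 0.747, 0.665, -0.0]
force: [0.1, -0.3, -0.9]
width: 0.0405
grasp_force: 50.7
```

>>> jog_arm(motion=[[0,0,0,0],[0,0,-0.02,0],[0,0,-0.04,0],[0,0,-0.055,0],[0,0,-0.06,0],[0,0,-0.06,0]])

```text
clock: 34.05
ee_pos: [0.6303, -0.0896, 0.0269]
tool_rot: [-0.0, 0.747, 0.665, -0.0]
force: [-0.1, 0.1, -1.4]
width: 0.0408
grasp_force: 50.7
```

>>> jog_arm(motion=[[0,0,-0.01,0],[0,0,-0.017,0],[0,0,-0.021,0],[0,0,-0.023,0],[0,0,-0.023,0]])

```text
clock: 34.67
ee_pos: [0.6307, -0.0896, 0.0044]
tool_rot: [-0.0, 0.747, 0.665, -0.0]
force: [1.0, 0.3, -0.3]
width: 0.0406
grasp_force: 50.7
```

>>> jog_arm(motion=[[0,0,0,0],[0,0,0,0],[0,0,0,0],[0,0,0.01,0],[0,0,0.03,0],[0,0,0.06,0],[0,0,0.1,0],[0,0,0.14,0],[0,0,0.16,0]], claw=0.62)

```text
clock: 35.8
ee_pos: [0.6327, -0.0903, 0.1689]
tool_rot: [0.002, 0.747, 0.665, 0.002]
force: [0.7, -0.3, 0.5]
width: 0.0528
grasp_force: 0.0
```

>>> jog_arm(motion=[[-0.02,0.04,0,10],[-0.04,0.08,0.01,20],[-0.06,0.13,0.02,30],[-0.08,0.18,0.02,40],[-0.1,0.23,0.02,50],[-0.12,0.28,0.02,60],[-0.14,0.32,0.02,70],[-0.16,0.36,0.02,80],[-0.18,0.4,0.02,90],[-0.197,0.426,0.02,100]], claw=1.0)

```text
clock: 37.05
ee_pos: [0.4321, 0.3385, 0.1845]
tool_rot: [-0.0, -0.033, 0.999, 0.0]
force: [0.0, 0.5, -0.6]
width: 0.0853
grasp_force: 0.0
```

>>> jog_arm(motion=[[0,0,0,10],[0,0,0,10],[0,0,0,10],[0,0,0,10]])

```text
clock: 37.55
ee_pos: [0.4342, 0.3356, 0.1845]
tool_rot: [-0.0, -0.115, 0.993, -0.0]
force: [-0.2, 0.3, -0.3]
width: 0.0855
grasp_force: 0.0
```

```bash
python3 look.py pics/w9.png .046 .052 .030 .038
```

```text
t 37.6 [0.4341 0.3358 0.1845] [ 0.000e+00 -1.151e-01  9.934e-01 -1.000e-04] w 0.0856
z 0.046 0.052 px [318. 180.] zmed 0.0493  1218 [435.5 336.2] [104.5  68.2] 13.53
z 0.03 0.038 px [133. 123.] zmed 0.0344  1405 [421.4 139.8] [40.9 41.2] 28.46
z 0.03 0.038 px [318. 185.] zmed 0.036  1246 [436.3 336.3] [96.2 61.2] 13.48
```

>>> jog_arm(motion=[[0.001,0,-0.05,0],[0.001,0,-0.09,0],[0.001,0,-0.12,0],[0.001,0,-0.145,0],[0.001,0,-0.162,0],[0.001,0,-0.174,0],[0.001,0,-0.174,0],[0.001,0,-0.174,0]])

```text
clock: 38.6
ee_pos: [0.4355, 0.337, 0.0113]
tool_rot: [0.001, -0.116, 0.993, 0.0]
force: [0.6, -0.0, 0.5]
width: 0.0856
grasp_force: 0.0
```

>>> jog_arm(motion=[[0,0,0,0],[0,0,0,0],[0,0,0,0],[0,0,0,0],[0,0,0,0]], claw=0, squeeze=40)

```text
clock: 39.22
ee_pos: [0.4357, 0.3372, 0.0118]
tool_rot: [0.001, -0.116, 0.993, 0.001]
force: [-0.6, -1.1, 6.0]
width: 0.0671
grasp_force: 45.4
```

>>> jog_arm(motion=[[0,0,0.005,0],[0,0,0.01,0],[0,0,0.02,0],[0,0,0.03,0],[0,0,0.045,0],[0,0,0.06,0],[0,0,0.08,0],[0,0,0.105,0],[0,0,0.13,0],[0,0,0.13,0]])

```text
clock: 40.48
ee_pos: [0.4367, 0.338, 0.1436]
tool_rot: [0.003, -0.116, 0.993, 0.002]
force: [0.4, 0.4, -1.2]
width: 0.0667
grasp_force: 44.9
```

```bash
python3 - <<'E'
from h import *
b=grab('scene')
s=robot.state();print(s['ee_pos'],s['width'],s['force'],s['grasp_force'])
P=b[2];z=P[...,2]
for lo,hi in((.015,.075),(.075,.2)):
    m=(abs(P[...,0]-.436)<.07)&(abs(P[...,1]-.336)<.07)&(z>lo)&(z<hi);print(lo,m.sum(),np.percentile(z[m],[1,5,50,95,99]).round(4))
E
```

```text
[0.43548489 0.3370552  0.14183548] 0.0662722767659902 [ 1.08944654 -0.64457022 -1.46402748] 44.864362478256226
0.015 342 [0.0151 0.0169 0.0282 0.0371 0.039 ]
0.075 553 [0.1502 0.1522 0.1705 0.193  0.1977]
```

>>> jog_arm(motion=[[0.01,-0.015,0.01,0],[0.03,-0.045,0.01,-3],[0.055,-0.08,0.01,-6],[0.08,-0.12,0.01,-9],[0.105,-0.16,0.01,-12],[0.13,-0.2,0.01,-15],[0.155,-0.24,0.01,-18],[0.18,-0.275,0.01,-20],[0.2,-0.302,0.01,-20],[0.2085,-0.3125,0.01,-20]])

```text
clock: 41.78
ee_pos: [0.6434, 0.0188, 0.1498]
tool_rot: [-0.001, 0.061, 0.998, -0.001]
force: [0.0, -0.3, -0.5]
width: 0.0669
grasp_force: 44.9
```

>>> jog_arm(motion=[[0,0,-0.01,0],[0,0,-0.03,0],[0,0,-0.06,0],[0,0,-0.09,0],[0,0,-0.11,0],[0,0,-0.115,0],[0,0,-0.115,0],[0,0,-0.115,0]])

```text
clock: 42.78
ee_pos: [0.6446, 0.024, 0.0369]
tool_rot: [0.001, 0.058, 0.998, 0.0]
force: [-0.0, 0.1, -0.9]
width: 0.067
grasp_force: 44.9
```

>>> jog_arm(motion=[[0,0.0005,-0.015,0],[0,0.0005,-0.025,0],[0,0.0005,-0.029,0],[0,0.0005,-0.031,0],[0,0.0005,-0.032,0],[0,0.0005,-0.032,0]])

```text
clock: 43.52
ee_pos: [0.6424, 0.0244, 0.0049]
tool_rot: [-0.001, 0.058, 0.998, 0.0]
force: [-3.6, -0.1, 8.7]
width: 0.0668
grasp_force: 45.9
```

>>> jog_arm(motion=[[0,0,0,0],[0,0,0,0],[0,0,0,0],[0,0,0.01,0],[0,0,0.03,0],[0,0,0.07,0],[0,0,0.12,0],[0,0,0.15,0]], claw=0.93)

```text
clock: 44.52
ee_pos: [0.6454, 0.0241, 0.1586]
tool_rot: [0.003, 0.058, 0.998, 0.001]
force: [-0.2, 0.2, 0.6]
width: 0.0794
grasp_force: 0.0
```

>>> jog_arm(motion=[[-0.02,0.01,0,-10],[-0.05,0.03,0,-20],[-0.09,0.05,0,-30],[-0.13,0.07,0,-40],[-0.17,0.09,0,-50],[-0.21,0.11,0,-60],[-0.222,0.115,0,-70],[-0.222,0.115,0,-80],[-0.222,0.115,0,-90],[-0.222,0.115,0,-90]])

```text
clock: 45.78
ee_pos: [0.4219, 0.1396, 0.1548]
tool_rot: [-0.0, 0.746, 0.666, 0.001]
force: [-0.4, 0.7, -0.3]
width: 0.0795
grasp_force: 0.0
```

```bash
python3 look.py pics/w10.png .030 .038 .038 .046
```

```text
t 45.825 [0.4218 0.1395 0.1546] [-0.      0.7461  0.6659  0.0011] w 0.0793
z 0.03 0.038 px [533. 143.] zmed 0.034  384 [633.7 154.2] [63.2 25.7] 69.56
z 0.03 0.038 px [318. 184.] zmed 0.0344  1360 [422.3 139.2] [40.8 40.8] 48.1
z 0.03 0.038 px [517. 248.] zmed 0.0343  586 [630.4  49.1] [124.4  57.7] 26.59
z 0.03 0.038 px [555. 277.] zmed 0.0337  735 [ 6.554e+02 -6.000e-01] [109.4  49.5] 25.32
z 0.03 0.038 px [ 21. 331.] zmed 0.0339  626 [53.8 -6.5] [99.6 25.5] 82.71
z 0.038 0.046 px [540. 143.] zmed 0.0421  428 [632.7 153.2] [62.6 25.6] 72.79
z 0.038 0.046 px [541. 267.] zmed 0.0418  1725 [642.8  23.8] [ 69.8 106.7] 83.5
z 0.038 0.046 px [ 16. 340.] zmed 0.0417  561 [ 52.5 -11.1] [94.  20.8] 76.91
```

>>> jog_arm(motion=[[0,0,-0.05,0],[0,0,-0.09,0],[0,0,-0.12,0],[0,0,-0.145,0],[0,0,-0.16,0],[0,0,-0.166,0],[0,0,-0.166,0],[0,0,-0.166,0]])

```text
clock: 46.82
ee_pos: [0.4222, 0.1398, -0.0117]
tool_rot: [0.0, 0.747, 0.665, 0.001]
force: [-0.0, 0.8, -0.1]
width: 0.0792
grasp_force: 0.0
```

>>> jog_arm(motion=[[0,0,0,0],[0,0,0,0],[0,0,0,0],[0,0,0,0],[0,0,0,0],[0,0,0,0]], claw=0, squeeze=50)

```text
clock: 47.58
ee_pos: [0.422, 0.1398, -0.0118]
tool_rot: [0.0, 0.747, 0.665, 0.001]
force: [-1.2, -0.8, 4.4]
width: 0.0407
grasp_force: 50.0
```

>>> jog_arm(motion=[[0,0,0.01,0],[0,0,0.03,0],[0,0,0.06,0],[0.025,-0.013,0.09,0],[0.06,-0.031,0.1,0],[0.095,-0.05,0.1,0],[0.13,-0.068,0.1,0],[0.17,-0.089,0.1,0],[0.205,-0.107,0.1,0],[0.2205,-0.115,0.1,0]])

```text
clock: 48.82
ee_pos: [0.6432, 0.0222, 0.0876]
tool_rot: [0.001, 0.748, 0.664, -0.0]
force: [-0.5, 0.0, -1.2]
width: 0.0405
grasp_force: 50.8
```

>>> jog_arm(motion=[[0,0,0,0],[0,0,-0.02,0],[0,0,-0.04,0],[0,0,-0.055,0],[0,0,-0.06,0],[0,0,-0.06,0]])

```text
clock: 49.58
ee_pos: [0.6413, 0.0244, 0.0269]
tool_rot: [-0.0, 0.747, 0.665, -0.0]
force: [0.3, 0.5, -1.4]
width: 0.0405
grasp_force: 50.9
```

>>> jog_arm(motion=[[0,0,-0.01,0],[0,0,-0.017,0],[0,0,-0.021,0],[0,0,-0.0235,0],[0,0,-0.0235,0]])

```text
clock: 50.2
ee_pos: [0.6417, 0.0244, 0.0039]
tool_rot: [-0.0, 0.747, 0.665, -0.0]
force: [0.0, 0.4, -0.8]
width: 0.0407
grasp_force: 50.9
```

>>> jog_arm(motion=[[0,0,0,0],[0,0,0,0],[0,0,0,0],[0,0,0.01,0],[0,0,0.03,0],[0,0,0.06,0],[0,0,0.1,0],[0,0,0.14,0],[0,0,0.17,0]], claw=0.62)

```text
clock: 51.32
ee_pos: [0.643, 0.024, 0.1781]
tool_rot: [0.001, 0.747, 0.665, 0.002]
force: [-0.1, -0.8, 1.1]
width: 0.0527
grasp_force: 0.0
```

>>> jog_arm(motion=[[-0.01,-0.03,0,-10],[-0.03,-0.07,0.01,-20],[-0.05,-0.12,0.01,-30],[-0.07,-0.17,0.01,-40],[-0.09,-0.22,0.01,-50],[-0.11,-0.27,0.01,-60],[-0.13,-0.31,0.01,-70],[-0.15,-0.35,0.01,-80],[-0.16,-0.38,0.01,-90],[-0.165,-0.4,0.01,-95]], claw=0.8)

```text
clock: 52.58
ee_pos: [0.4756, -0.3779, 0.1859]
tool_rot: [0.0, 0.995, -0.105, 0.001]
force: [1.0, 0.8, 0.1]
width: 0.0684
grasp_force: 0.0
```

>>> jog_arm(motion=[[0,0,0,0],[0,0,0,0],[0,0,0,0]])

```text
clock: 52.95
ee_pos: [0.4779, -0.3739, 0.1841]
tool_rot: [-0.001, 0.995, -0.1, 0.0]
force: [0.4, -0.1, 0.1]
width: 0.0682
grasp_force: 0.0
```

```bash
python3 look.py pics/w11.png .038 .046 .032 .045 .0025 .0055
python3 - <<'E'
from h import *
r=grab('top','pics/top1.png'); P=r[2];z=P[...,2]
m=np.zeros(z.shape,bool);m[130:210,210:385]=1
for n,lo,hi in(('puck+',.046,.056),('rim',.038,.046)):
    k,l,st,ce=cv2.connectedComponentsWithStats((m&(z>lo)&(z<hi)).astype(np.uint8))
    for i in range(1,k):
        if st[i][4]>60: print(n,end=' ');rect(P,l==i)
E
```

```text
t 53.0 [ 0.4777 -0.374   0.184 ] [-6.00e-04  9.95e-01 -1.00e-01  2.00e-04] w 0.0684
z 0.038 0.046 px [311.  33.] zmed 0.0425  769 [ 617.6 -394.3] [85.1 43. ] 78.42
z 0.038 0.046 px [109.  62.] zmed 0.042  2182 [ 618.4 -205.7] [ 70.1 104.3] 83.47
z 0.038 0.046 px [25. 84.] zmed 0.0418  1096 [ 628.8 -101.1] [ 50.6 104.9] 82.13
z 0.038 0.046 px [ 17. 107.] zmed 0.0423  329 [606.1 -97.7] [20.2 41.4] 74.97
z 0.038 0.046 px [321. 160.] zmed 0.0398  2782 [ 480.3 -379.6] [ 46.1 113.9] 83.33
z 0.032 0.045 px [309.  37.] zmed 0.0393  1096 [ 615.6 -394. ] [89.8 49.1] 78.46
z 0.032 0.045 px [110.  62.] zmed 0.0411  3172 [ 618.4 -205.7] [ 70.1 104.3] 83.47
z 0.032 0.045 px [26. 88.] zmed 0.0396  2240 [629.2 -98.5] [ 55.7 104.7] 82.48
z 0.032 0.045 px [133.  73.] zmed 0.0386  340 [ 616.4 -218.6] [19.2 41.6] 81.82
z 0.032 0.045 px [321. 166.] zmed 0.039  3590 [ 480.4 -379.1] [ 46.  114.4] 82.67
z 0.0025 0.0055 px [505. 118.] zmed 0.0043  11029 [ 486.1 -588.1] [ 92.2 160.3] 69.05
z 0.0025 0.0055 px [328. 164.] zmed 0.0043  6105 [ 475.2 -383.6] [ 90. 161.] 77.82
z 0.0025 0.0055 px [365. 310.] zmed 0.0043  4335 [ 262.4 -402.2] [ 78.3 160.9] 88.37
puck+  143 [641.3  26.7] [39.  40.7] 85.09
puck+  138 [ 617.8 -203.4] [35.9 42.2] 83.72
puck+  142 [609.2 -84.1] [38.8 38. ] 85.55
rim  153 [643.2  26.2] [ 68.4 106. ] 83.35
rim  67 [661.  -72.2] [ 51.5 100.2] 42.3
rim  113 [ 618.3 -201.5] [ 66.7 105.4] 83.6
```

View pics/w11.png

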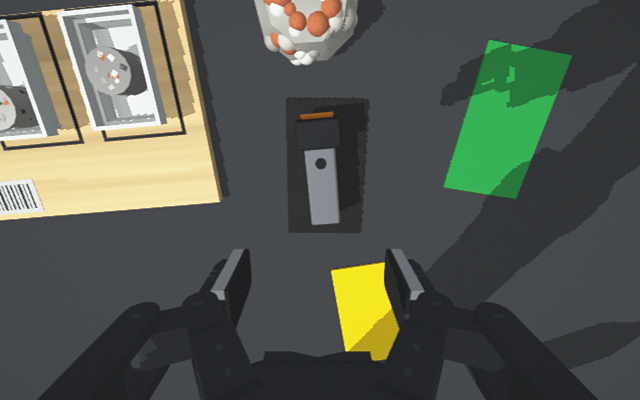

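Trays 1 and 3 look right: the puck sits in tray 1 at (110,70). Puck b appears about 2 cm off centre in tray 2, which may be the announced knock. The scanner is at (320,170) with its head toward +x. I'll check tray 2 first.

```bash
python3 - <<'E'
from h import *
for n in('top','scene'):
    r=grab(n); P=r[2];z=P[...,2]
    m=(np.hypot(P[...,0]-(.609 if n=='top' else .612),P[...,1]+(.084 if n=='top' else .088))<.017)&(z>.03)
    q=P[m];A=np.c_[q[:,:2]-q[:,:2].mean(0),np.ones(len(q))];k=np.linalg.lstsq(A,q[:,2],rcond=None)[0]
    print(n,len(q),'slope',k[:2].round(3),'z',k[2].round(4))
    m=(abs(P[...,0]-.63)<.07)&(abs(P[...,1]+.09)<.05)&(z>.02)&(z<.045);rect(P,m,'tray2 all')
    m=(abs(P[...,0]-.63)<.07)&(abs(P[...,1]+.09)<.05)&(z>.0465)&(z<.06);rect(P,m,'puck2')
    v,u=np.where(m);a=r[0][v.min()-28:v.max()+28,u.min()-38:u.max()+38];cv2.imwrite(f'pics/t2{n}.png',cv2.resize(a,(500,375),interpolation=cv2.INTER_CUBIC)[...,::-1])
a=cv2.imread('pics/t2top.png')
cv2.imwrite('pics/t2.png',np.vstack([cv2.resize(cv2.imread(f'pics/t2{n}.png'),(400,300)) for n in('top','scene')]))
E
```

```text
top 102 slope [0.055 0.027] z 0.0499
tray2 all 353 [629.9 -87. ] [ 67.8 104.4] 83.26
puck2 143 [635.1 -80.9] [50.5 89.9] 84.1
scene 96 slope [-0.137  0.081] z 0.0484
tray2 all 453 [633.7 -91.6] [117.9  86.4] 3.82
puck2 127 [638.3 -85.6] [43.5 94.7] 89.73
```

View pics/t2.png

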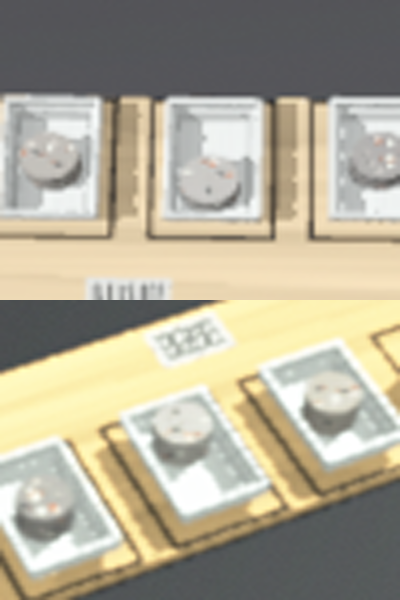

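Puck b still stands flat and fully inside tray 2, resting against its front wall, and tray 2 is still square in its outline, so I'll leave it. Next is the scanner.

>>> jog_arm(motion=[[0,-0.005,-0.04,4.5],[0,-0.005,-0.08,4.5],[0,-0.005,-0.12,4.5],[0,-0.005,-0.12,4.5],[0,-0.005,-0.12,4.5]])

```text
clock: 53.78
ee_pos: [0.4774, -0.3815, 0.0653]
tool_rot: [0.001, 0.998, -0.062, 0.001]
force: [0.8, -0.4, 0.5]
width: 0.0684
grasp_force: 0.0
```

```bash
python3 look.py pics/w12.png .030 .045 .0025 .0055
```

```text
t 53.825 [ 0.4779 -0.3819  0.066 ] [ 0.001   0.9981 -0.0623  0.0014] w 0.0684
z 0.03 0.045 px [32. 57.] zmed 0.0386  4550 [ 598.4 -216.7] [44.6 67. ] 83.25
z 0.03 0.045 px [306.  17.] zmed 0.0374  2117 [ 600.2 -388.9] [71.6 20.6] 82.7
z 0.03 0.045 px [313. 200.] zmed 0.039  8377 [ 480.1 -379.5] [ 46.1 114.6] 83.57
z 0.0025 0.0055 px [578. 156.] zmed 0.0043  20459 [ 486.5 -587.8] [ 92.3 160.7] 69.19
z 0.0025 0.0055 px [325. 190.] zmed 0.0043  12350 [ 475.4 -383.4] [ 90.2 160.7] 77.8
z 0.0025 0.0055 px [360. 345.] zmed 0.0043  1259 [ 334.3 -399.9] [70.5 35.8] 73.23
```

>>> jog_arm(motion=[[0,0.0025,-0.03,0.6],[0,0.0025,-0.055,0.6],[0,0.0025,-0.07,0.6],[0,0.0025,-0.076,0.6],[0,0.0025,-0.076,0.6],[0,0.0025,-0.076,0.6]])

```text
clock: 54.58
ee_pos: [0.4774, -0.3788, -0.011]
tool_rot: [0.001, 0.998, -0.057, 0.001]
force: [0.0, -0.1, -0.6]
width: 0.0681
grasp_force: 0.0
```

>>> jog_arm(motion=[[0,0,0,0],[0,0,0,0],[0,0,0,0],[0,0,0,0],[0,0,0,0],[0,0,0,0]], claw=0, squeeze=60)

```text
clock: 55.32
ee_pos: [0.4772, -0.3786, -0.0115]
tool_rot: [0.0, 0.998, -0.057, 0.0]
force: [-0.4, 0.2, 5.4]
width: 0.0311
grasp_force: 60.3
```

>>> jog_arm(motion=[[0,0,0.01,0],[0,0,0.03,0],[0,0.01,0.06,0],[-0.008,0.04,0.078,0],[-0.015,0.08,0.078,0],[-0.022,0.125,0.078,0],[-0.03,0.17,0.078,0],[-0.037,0.215,0.078,0],[-0.045,0.26,0.078,0],[-0.052,0.3,0.078,0]])

```text
clock: 56.58
ee_pos: [0.4242, -0.0763, 0.0664]
tool_rot: [-0.001, 0.998, -0.057, 0.0]
force: [0.6, 1.0, -1.5]
width: 0.031
grasp_force: 59.7
```

>>> jog_arm(motion=[[-0.005,0.03,0,0],[-0.009,0.055,0,0],[-0.011,0.068,0,0],[-0.011,0.072,0,0],[-0.011,0.072,0,0],[-0.011,0.072,0,0],[-0.011,0.072,0,0]])

```text
clock: 57.45
ee_pos: [0.4138, -0.0069, 0.066]
tool_rot: [0.0, 0.998, -0.058, 0.0]
force: [0.5, -0.8, -1.4]
width: 0.0314
grasp_force: 59.7
```

```bash
python3 look.py pics/w13.png .08 .13
python3 - <<'E'
from h import *
for n in('top','scene'):
    r=grab(n);P=r[2];z=P[...,2];s=robot.state()
    m=(abs(P[...,0]-.44)<.07)&(abs(P[...,1]+.01)<.04)&(z>.07)&(z<.127); print(n,m.sum(),np.percentile(z[m],[5,50,95]).round(3))
    T=tool(P); k=m&(T[...,0]>.033)&(T[...,0]<.08); q=P[k]
    if len(q)>10: rect(P,k,'head'); print(np.percentile(q[:,2],[5,50,95]).round(4)); t=T[k]; print('toolx',np.percentile(t[:,0],[2,98]).round(4))
print(s['ee_pos'],s['tool_rot'],s['width'],s['force'])
E
```

```text
t 57.5 [ 0.4138 -0.0068  0.066 ] [ 1.000e-04  9.983e-01 -5.780e-02  0.000e+00] w 0.0313
z 0.08 0.13 px [317. 236.] zmed 0.1167  21846 [426.8  -9. ] [ 58.7 104.6] 83.34
top 58 [0.11  0.116 0.118]
scene 423 [0.091 0.115 0.123]
head 228 [464.6 -14.3] [45.4 36. ] 84.15
[0.0898 0.1156 0.1232]
toolx [0.0347 0.0668]
[ 0.41374093 -0.00654797  0.0659514 ] [ 1.10507320e-04  9.98341659e-01 -5.75666574e-02 -1.78143692e-05] 0.031003960397455784 [-0.04238495  0.19057612 -1.63946406]
```

View pics/w13.png

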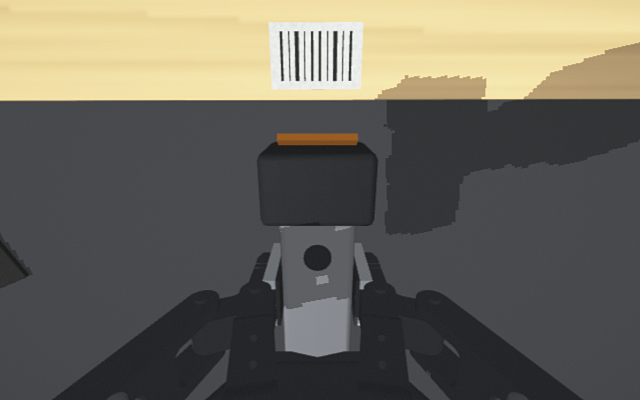

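The scanner is held level and square to the label, which is at (316,56); the orange window edge is at (317,138). A numeric aim check comes next.

```bash
python3 - <<'E'
from h import *
r=grab('wrist');P=r[2];z=P[...,2];im=r[0]
C=np.array([pr(u,v,.012,r)[:2] for u,v in[(270,23),(363,23),(362,89),(273,89)]]);L=C.mean(0);print('label',L)
m=(z>.08)&(z<.13);q=P[m];R_=cv2.minAreaRect((q[:,:2]*1000).astype(np.float32));print(R_)
T=tool(P)[m]
for a,b in((-.05,-.015),(-.01,.028),(.035,.055)):
    k=(T[:,0]>a)&(T[:,0]<b);t=T[k]
    if len(t): print(a,'y',np.percentile(t[:,1],[2,98]).round(4),'z',np.median(q[k,2]).round(4), 'slope',np.polyfit(t[:,0],q[k,2],1)[0].round(3))
print('front x tool',T[:,0].max())
s=robot.state();y=-np.radians(6.6)
ax=q2R(s['tool_rot'])[:,0];yw=np.arctan2(ax[1],ax[0]);print('yaw',np.degrees(yw))
o=np.array(s['ee_pos'])+[.0002,-.0004,.0155];c,sn=np.cos(yw),np.sin(yw)
eye=o+[c*.06,sn*.06,.012];d=(eye[2]-.012)/np.sin(np.pi/3);hit=eye+d*np.array([c*.5,sn*.5,-.866]);print('eye',eye,'d',d,'hit',hit,'err',hit[:2]-L)
E
```

```text
label [ 0.51834487 -0.01909675]
((427.27606201171875, -9.840038299560547), (68.44889068603516, 107.52400207519531), 68.88139343261719)
-0.05 y [-0.0145  0.0157] z 0.1158 slope 0.0
-0.01 y [-0.0262  0.0275] z 0.1159 slope -0.047
0.035 y [-0.021   0.0223] z 0.1198 slope -0.001
front x tool 0.065499628640104
yaw -6.590053032418697
eye [ 0.47355782 -0.01373447  0.09345575] d 0.09405699585818673 hit [ 0.52027558 -0.01913168  0.01200239] err [ 1.93071847e-03 -3.49338266e-05]
```

>>> jog_arm(motion=[[-0.001,0,0,0],[-0.001,0,0,0],[-0.001,0,0,0],[-0.001,0,0,0],[-0.001,0,0,0],[-0.001,0,0,0],[-0.001,0,0,0],[-0.001,0,0,0],[-0.001,0,0,0],[-0.001,0,0,0]])

```text
clock: 58.9
ee_pos: [0.4127, -0.0061, 0.066]
tool_rot: [0.0, 0.998, -0.057, -0.0]
force: [0.5, -0.2, -1.1]
width: 0.0312
grasp_force: 59.7
```

>>> jog_arm(motion=[[0,0,0,0],[0,0,0,0],[0,0,0,0],[0,0,0,0],[0,0,0,0],[0,0,0,0],[0,0,0,0],[0,0,0,0],[0,0,0,0],[0,0,0,0]])

```text
clock: 60.15
ee_pos: [0.4127, -0.0061, 0.066]
tool_rot: [0.0, 0.998, -0.057, 0.0]
force: [-0.3, -0.4, -2.1]
width: 0.0313
grasp_force: 59.7
```

>>> jog_arm(motion=[[0,0,0,0],[0,0,0,0],[0,0,0,0],[0,0,0,0],[0,0,0,0],[0,0,0,0],[0,0,0,0],[0,0,0,0],[0,0,0,0],[0,0,0,0]])

```text
clock: 61.4
ee_pos: [0.4127, -0.0061, 0.066]
tool_rot: [-0.0, 0.998, -0.057, 0.0]
force: [0.1, 0.1, -0.8]
width: 0.0311
grasp_force: 59.7
```

```bash
python3 - <<'E'
from h import *
r=grab('wrist');P=r[2];z=P[...,2];T=tool(P);m=(z>.06)&(z<.13)&(T[...,0]>-.06)
print('front',T[m][:,0].max());
for a,b in((-.05,-.015),(.035,.055)):
    k=m&(T[...,0]>a)&(T[...,0]<b)&(abs(T[...,1])<.012);print(np.median(z[k]))
s=robot.state();print(s['clock'],s['ee_pos'],s['width'],s['grasp_force'])
E
```

```text
front 0.06548988402625563
0.11591365119719342
0.11984025667883225
61.45 [ 0.4127339  -0.00611206  0.0659646 ] 0.03097715872205553 59.73156988620758
```

>>> jog_arm(motion=[[0.003,-0.02,0,0],[0.01,-0.06,0,-1],[0.018,-0.105,0,-2],[0.025,-0.15,0,-3],[0.032,-0.195,0,-4],[0.04,-0.24,0,-5],[0.047,-0.285,0,-5.6],[0.054,-0.325,0,-5.6],[0.06,-0.36,0,-5.6],[0.062,-0.377,0,-5.6]])

```text
clock: 62.7
ee_pos: [0.4744, -0.3853, 0.0659]
tool_rot: [0.001, 0.994, -0.107, -0.0]
force: [0.1, -0.0, -1.2]
width: 0.0311
grasp_force: 59.8
```

>>> jog_arm(motion=[[0,0,-0.01,0],[0,0,-0.03,0],[0,0,-0.045,0],[0,0,-0.058,0],[0,0,-0.065,0],[0,0,-0.065,0],[0,0,-0.065,0]])

```text
clock: 63.58
ee_pos: [0.4751, -0.3836, 0.0015]
tool_rot: [0.0, 0.994, -0.106, 0.001]
force: [0.2, -0.1, -1.3]
width: 0.031
grasp_force: 59.8
```

>>> jog_arm(motion=[[0,0,-0.007,0],[0,0,-0.011,0],[0,0,-0.0125,0],[0,0,-0.013,0],[0,0,-0.013,0],[0,0,-0.013,0]])

```text
clock: 64.32
ee_pos: [0.4745, -0.3827, -0.0114]
tool_rot: [-0.001, 0.994, -0.106, -0.0]
force: [-1.7, 3.2, 5.9]
width: 0.031
grasp_force: 60.7
```

>>> jog_arm(motion=[[0,0,0,0],[0,0,0,0],[0,0,0,0],[0,0,0,0],[0,0,0.01,0],[0,0,0.03,0],[0,0,0.07,0],[0,0,0.12,0],[0,0,0.16,0],[-0.02,0.02,0.2,0]], claw=0.8)

```text
clock: 65.58
ee_pos: [0.4561, -0.3647, 0.1917]
tool_rot: [0.002, 0.994, -0.106, 0.002]
force: [1.2, 1.0, 1.2]
width: 0.0686
grasp_force: 0.0
```

>>> jog_arm(motion=[[0,0,0,0],[0,0,0,0],[0,0,0,0]])

```text
clock: 65.95
ee_pos: [0.4544, -0.3626, 0.1869]
tool_rot: [-0.0, 0.994, -0.106, -0.001]
force: [-0.9, -0.3, 0.4]
width: 0.0688
grasp_force: 0.0
```

```bash
python3 look.py pics/w14.png .032 .045 .0025 .0055
python3 - <<'E'
from h import *
r=grab('top','pics/top2.png'); P=r[2];z=P[...,2]
def reg(u0,u1,v0,v1,lo,hi,n):
    m=np.zeros(z.shape,bool);m[v0:v1,u0:u1]=1;m&=(z>lo)&(z<hi)
    k,l,st,ce=cv2.connectedComponentsWithStats(m.astype(np.uint8))
    for i in range(1,k):
        if st[i][4]>60: rect(P,l==i,n)
reg(210,385,130,210,.046,.056,'puck');reg(210,385,130,210,.036,.046,'rim');reg(220,252,138,172,.055,.1,'jar');reg(130,180,140,190,.07,.15,'tin');reg(395,435,120,165,.01,.1,'rock');reg(148,205,200,260,.028,.06,'stack')
E
```

```text
t 66.0 [ 0.4544 -0.3627  0.1868] [-2.000e-04  9.944e-01 -1.058e-01 -1.100e-03] w 0.0682
z 0.032 0.045 px [29. 62.] zmed 0.04  1668 [627.5 -97.3] [ 58.  101.2] 82.62
z 0.032 0.045 px [115.  56.] zmed 0.041  2319 [ 612.4 -204.9] [70.  92.5] 83.73
z 0.032 0.045 px [311.  16.] zmed 0.0388  880 [ 604.3 -389.7] [75.1 24.6] 77.84
z 0.032 0.045 px [135.  49.] zmed 0.0385  343 [ 613.2 -217.3] [19.7 41.5] 66.75
z 0.032 0.045 px [21. 84.] zmed 0.0388  540 [606.3 -97.6] [20.8 41.5] 76.42
z 0.032 0.045 px [333. 142.] zmed 0.039  3771 [ 477.5 -384.4] [ 46.1 113.9] 77.8
z 0.0025 0.0055 px [514.  91.] zmed 0.0043  11801 [ 486.2 -588. ] [ 92.4 160.4] 68.67
z 0.0025 0.0055 px [330. 142.] zmed 0.0043  6461 [ 475.7 -383.5] [ 90.7 159.4] 77.65
z 0.0025 0.0055 px [369. 293.] zmed 0.0043  4242 [ 262. -408.] [ 90.  161.4] 88.32
puck 147 [640.5  26.4] [42.  39.1] 38.36
puck 140 [ 618.  -203.6] [40.7 39.5] 42.12
puck 141 [609.5 -84.2] [38.8 38.9] 85.33
rim 162 [643.6  26.5] [ 68.2 106.1] 83.53
rim 149 [630.3 -87. ] [ 67.9 104.5] 83.25
rim 148 [ 618.8 -201.3] [ 66.9 104.6] 82.98
jar 411 [651.  147.6] [58.8 59.9] 84.69
tin 805 [635.  395.5] [84.1 82.8] 2.1
rock 771 [ 637.5 -386.1] [98.7 89.3] 38.38
stack 216 [435.6 337.9] [104.  71.] 13.08
```

Everything checks out: the scanner is on the mat centre line, the trays and pucks are in place, and the jar, tin and rock are unmoved.

```bash
python3 -c "
from rig import job; print(job.sign_off())"
```

```text
the job is handed in; nothing more can be done
None
```

The job is done and handed in: three trays are set squarely in places 1–3 with one puck each (puck b ended about 2 cm off centre in tray 2, flat and fully inside, and I left it there), the spare tray is still on its pad, the label beam was held about 2 mm from centre for over 3 s, and the scanner is back flat on its mat.

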